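# Hang the rinsed cups on the draining pegs

## Robot

A 6-joint arm with a two-finger parallel gripper is mounted at the origin on the work surface. World frame = base frame: x ahead of the robot, y to its left, z up, the work surface at z = 0. Lengths are in mm, angles in rad, forces in N, time in s.
With the tool pointing down it reaches from about 300 to 875 mm from the base axis. Payload 6.4 kg.
Tool frame: the origin (TCP) lies midway between the tips of the shut fingers; the grasp point (between the pads) lies 19 mm behind it; x points along the fingers, y is the direction in which the jaws open and shut, and the axes are right-handed (so a half turn about x gives the same grasp; the last joint's range is limited). The gripper opens to 88 mm and grips with 3 to 60 N. Pads are 18 mm wide; open, the fingers measure 123 mm over their backs; the gripper's body (75 mm by 187 mm) begins 45 mm behind the grasp point.
Start: joints at [-1.448, 0.181, 1.607, -0, 1.354, -0.206], TCP at [185.688, -544.207, 238.714] pointing down, gripper open.
Joint ranges: [-2.99, 2.99], [-0.89, 2.07], [0.3, 2.58], [-1.14, 4.28], [0, 2.63], [-3.12, 3.12]. Speed limits (rad/s): [2.57, 2.57, 3.01, 3.14, 3.14, 3.14].

## Interface

Orientations are given as [roll, pitch, yaw] about the fixed x, y, z axes, in that order (R = Rz(yaw) Ry(pitch) Rx(roll)).
In Python, from station import arm gives the robot as it stands. The module is installed in compiled form; this text tells all that it offers.
- The arm moves only by the tool play_rows, never from a script. Its argument "steps" is a list of rows, each an object with "dp": the shift along the tool's x, y, z in mm, a list of three; "roll": the turn about the tool's x in degrees; "claw": the gripper command: -1 is fully open, 1 is shut, values between are in proportion. A call has 1 to 12 rows; each row shifts and turns the pose as measured when the row begins, along the tool's axes as they then stand; what a row does not reach is not made up. A row lasts 1/10 s, in which the tool goes at most 50 mm and 8.59 degrees, less where a joint would pass 70% of its speed; a pose out of reach is approached as far as the arm can. A call is refused whole if a number of a shift passes 50 or a number of a turn 8.59, either way. A call with a gripper value outside its range is refused whole. The fingers move at their own pace and stop on an object; "squeeze" is the grip in N (left out, the last holds). Time passes only in rows, so rows that do not move let the fingers close. It gives the time, the measured TCP pose, the force and the opening at its end, in the units of the state.
- arm.read_state(): the state, without advancing time (a new reading comes with each control period).
- arm.capture(name): name is "side" or "top"; returns (picture, depth): 400x640x3 uint8, red, green, blue; 400x640 float32, mm along the optical axis (not along the pixel's ray), 0 where there is no reading.
- arm.camera_params(name): a dict with "camera_matrix" (3x3 intrinsics, pixels), "pose" (4x4, takes a point from camera to world coordinates). Camera axes: x right, y down, z forward; pixel columns grow to the right and rows downward; lengths in mm; the calibration is good to about 2 mm. A picture is of the moment at which its call begins. camera_params takes no time and is no camera call.
- arm.sign_off(): hands the job in, once; it reports no verdict.
Trained networks look in the newest picture that a camera, given by its name, has taken for a name from the list of things; names that differ only in an ending like _2 or _b are one class to them, and where a whole thing is asked for, a point or a joint stands for the part that bears it (a point fixed in the world has none). Each returns a list of dicts, best first, with "score" (0 to 1); they miss things now and then, are a little off and sometimes report something else, mostly with a low value. They report only what shows in the picture. A call takes as long as a camera call. They do not tell look-alikes from the thing itself.
- arm.recognise(query, camera): "point" ([column, row] in pixels, amid what is visible of it).
- arm.tip_of(query, camera): "point" ([column, row] in pixels: a listed point, or the origin of a listed thing).
The state is a dict: "clock": time; "q": joint angles; "dq": joint speeds; "joint_torque": joint torques, N m; "tcp_pos": TCP position; "orientation": TCP orientation; "ft_force": force on the tool from outside, world axes, zero at the start; "wrist_torque": the same for the moment, N m; "gripper_width": finger opening in mm.
Only numpy, scipy, OpenCV 4.12 (cv2) and the standard library are available. Lean on these libraries where they do the work, as an engineer would, in place of code of your own. Each camera call takes 0.05 s, during which the arm holds its last target. There are 200 camera calls.

## Task

Hang the two rinsed enamel cups, the white one and the blue one, mouth-down on the two free slanting pegs of the drainer so they can drain: one cup on each peg, either way round; the pegs can be clamped anywhere in their slots, so look or feel where they are. Push each cup slowly and gently on along its peg until you feel its floor press against the end, so that it sits fully home, and let go. The red cup already hanging and everything else on the table stay where they are.

Things in the scene. Friction and masses are not known exactly. Their poses are not given: they have to be found in the camera images.
- cup_white: white enamel cup with a blue rim, no handle, 100 mm tall, outside diameter 67 mm at the mouth, 65 at the base, wall 3 mm, flat floor 4 mm thick, about 0.13 kg (varies). Starts standing mouth-down on the table. Origin: centre of the mouth; z runs from the mouth towards the closed base.
- cup_blue: blue enamel cup with a white rim, no handle, 100 mm tall, outside diameter 67 mm at the mouth, 65 at the base, wall 3 mm, flat floor 4 mm thick, about 0.13 kg (varies). Starts standing mouth-down on the table. Origin: centre of the mouth; z runs from the mouth towards the closed base.
- cup_white_in (a point): centre of the white cup's inner floor, 96 mm from the mouth, 61 mm across. Home: floor on the peg's tip (a hard stop), mouth 44 mm from the board along the peg. The silicone grips: a cup left part-way stays there. Meet the stop slowly (20 mm/s or less). Let go, the loose cup sinks up to 11 mm square to the peg, until its inner wall lies on it; its floor centre is then below the peg's axis.
- cup_blue_in (a point): centre of the blue cup's inner floor, 96 mm from the mouth, 61 mm across. Home: floor on the peg's tip (a hard stop), mouth 44 mm from the board along the peg. The silicone grips: a cup left part-way stays there. Meet the stop slowly (20 mm/s or less). Let go, the loose cup sinks up to 11 mm square to the peg, until its inner wall lies on it; its floor centre is then below the peg's axis.
- rack: fixed draining rack: upright pine board 460 mm wide, 134 high, 18 thick; steel drip tray (12 mm high) reaching 130 mm towards the robot; a middle peg (taken by the red cup) and a clamped peg in each side slot (free). Pegs: straight green silicone rods, 36 mm diameter, 140 mm from board to half-round tip. Origin: on the table, middle of the board's front; x away from the robot, y to the left.
- cup_hung: red enamel cup with a white rim, no handle, 100 mm tall, outside diameter 67 mm at the mouth, 65 at the base, wall 3 mm, flat floor 4 mm thick, about 0.13 kg (varies). Bystander: already hangs fully home on the middle peg; leave it there. Origin: centre of the mouth; z runs from the mouth towards the closed base.
- lantern: bystander, loose: leave it where it stands. LED lantern, 96 mm diameter, 178 mm tall with its wire handle, small brightness knob on its front. Origin: centre of its underside.
- jar: bystander, loose: leave it where it stands. clear glass jar with steel screw lid, 84 mm diameter, 130 mm tall. Origin: centre of its underside.
- slate: bystander, loose: leave it where it stands. black slate in a pine frame, lying flat, 242 x 302 x 14 mm. Origin: centre of its underside.
- chalk_holder: bystander, loose: leave it where it stands. green chalk holder with a stub of chalk, 120 mm long, 14 mm thick, lying on the table between the cups. Origin: under the middle of its 100 mm green body; x along it.
- tin: bystander, loose: leave it where it stands. open yellow tin tray, 100 x 140 x 50 mm. Origin: centre of its underside.
- slot_left: middle of the left slot (+y side), on the board's front face, 100 mm above the table, 155 mm from the board's middle. The left peg is clamped in it up to 25 mm to either side of this point along y; where is not reported: look or feel for it. z: direction of the peg, up towards the robot, 50 degrees above level; y: level, along the board to the left; x: up and away from the robot.
- slot_right: middle of the right slot (-y side), on the board's front face, 100 mm above the table, 155 mm from the board's middle. The right peg is clamped in it up to 25 mm to either side of this point along y; where is not reported: look or feel for it. z: direction of the peg, up towards the robot, 50 degrees above level; y: level, along the board to the left; x: up and away from the robot.
There are look-alikes about, which are no part of the job. What is shaped like the cup_white but green or purple is not meant. There is more than one size of the cup_blue; the one meant has the size given above.

How it is judged (in metres and radians):
On the way, in this order (a step that is already met when the one before it is completed fails the run):
1. a cup is pushed home on a free peg, its floor pressing on the peg's end with more than 3 N ((((z of cup_white_in in the frame of slot_left between 0.12 and 0.146 m and x of cup_white_in in the frame of slot_left between -0.024 and 0.02 m and y of cup_white_in in the frame of slot_left between -0.045 and 0.045 m and angle between the z axis of cup_white and the z axis of slot_left, either way round below 0.2 rad) and contact force between cup_white and rack above 3 N) or ((z of cup_blue_in in the frame of slot_right between 0.12 and 0.146 m and x of cup_blue_in in the frame of slot_right between -0.024 and 0.02 m and y of cup_blue_in in the frame of slot_right between -0.045 and 0.045 m and angle between the z axis of cup_blue and the z axis of slot_right, either way round below 0.2 rad) and contact force between cup_blue and rack above 3 N) or ((z of cup_white_in in the frame of slot_right between 0.12 and 0.146 m and x of cup_white_in in the frame of slot_right between -0.024 and 0.02 m and y of cup_white_in in the frame of slot_right between -0.045 and 0.045 m and angle between the z axis of cup_white and the z axis of slot_right, either way round below 0.2 rad) and contact force between cup_white and rack above 3 N) or ((z of cup_blue_in in the frame of slot_left between 0.12 and 0.146 m and x of cup_blue_in in the frame of slot_left between -0.024 and 0.02 m and y of cup_blue_in in the frame of slot_left between -0.045 and 0.045 m and angle between the z axis of cup_blue and the z axis of slot_left, either way round below 0.2 rad) and contact force between cup_blue and rack above 3 N))), for 0.1 s.
2. the other cup is pushed home in the same way on the other free peg, while the first still hangs on its own ((((z of cup_white_in in the frame of slot_left between 0.12 and 0.146 m and x of cup_white_in in the frame of slot_left between -0.024 and 0.02 m and y of cup_white_in in the frame of slot_left between -0.045 and 0.045 m and angle between the z axis of cup_white and the z axis of slot_left, either way round below 0.2 rad) and ((z of cup_blue_in in the frame of slot_right between 0.12 and 0.146 m and x of cup_blue_in in the frame of slot_right between -0.024 and 0.02 m and y of cup_blue_in in the frame of slot_right between -0.045 and 0.045 m and angle between the z axis of cup_blue and the z axis of slot_right, either way round below 0.2 rad) and contact force between cup_blue and rack above 3 N)) or ((z of cup_blue_in in the frame of slot_right between 0.12 and 0.146 m and x of cup_blue_in in the frame of slot_right between -0.024 and 0.02 m and y of cup_blue_in in the frame of slot_right between -0.045 and 0.045 m and angle between the z axis of cup_blue and the z axis of slot_right, either way round below 0.2 rad) and ((z of cup_white_in in the frame of slot_left between 0.12 and 0.146 m and x of cup_white_in in the frame of slot_left between -0.024 and 0.02 m and y of cup_white_in in the frame of slot_left between -0.045 and 0.045 m and angle between the z axis of cup_white and the z axis of slot_left, either way round below 0.2 rad) and contact force between cup_white and rack above 3 N)) or ((z of cup_white_in in the frame of slot_right between 0.12 and 0.146 m and x of cup_white_in in the frame of slot_right between -0.024 and 0.02 m and y of cup_white_in in the frame of slot_right between -0.045 and 0.045 m and angle between the z axis of cup_white and the z axis of slot_right, either way round below 0.2 rad) and ((z of cup_blue_in in the frame of slot_left between 0.12 and 0.146 m and x of cup_blue_in in the frame of slot_left between -0.024 and 0.02 m and y of cup_blue_in in the frame of slot_left between -0.045 and 0.045 m and angle between the z axis of cup_blue and the z axis of slot_left, either way round below 0.2 rad) and contact force between cup_blue and rack above 3 N)) or ((z of cup_blue_in in the frame of slot_left between 0.12 and 0.146 m and x of cup_blue_in in the frame of slot_left between -0.024 and 0.02 m and y of cup_blue_in in the frame of slot_left between -0.045 and 0.045 m and angle between the z axis of cup_blue and the z axis of slot_left, either way round below 0.2 rad) and ((z of cup_white_in in the frame of slot_right between 0.12 and 0.146 m and x of cup_white_in in the frame of slot_right between -0.024 and 0.02 m and y of cup_white_in in the frame of slot_right between -0.045 and 0.045 m and angle between the z axis of cup_white and the z axis of slot_right, either way round below 0.2 rad) and contact force between cup_white and rack above 3 N)))), for 0.1 s.
At the end, for the whole second after the job is handed in: One cup mouth-down on each free peg (either way round): inner floor at most 6 mm short of the peg's end; floor centre 24 mm below to 20 mm above the peg's line, within 45 mm of the slot's middle along the board; axis within 0.2 rad of the peg's; released, at rest ((((z of cup_white_in in the frame of slot_left between 0.12 and 0.146 m and x of cup_white_in in the frame of slot_left between -0.024 and 0.02 m and y of cup_white_in in the frame of slot_left between -0.045 and 0.045 m and angle between the z axis of cup_white and the z axis of slot_left, either way round below 0.2 rad) and (z of cup_blue_in in the frame of slot_right between 0.12 and 0.146 m and x of cup_blue_in in the frame of slot_right between -0.024 and 0.02 m and y of cup_blue_in in the frame of slot_right between -0.045 and 0.045 m and angle between the z axis of cup_blue and the z axis of slot_right, either way round below 0.2 rad)) or ((z of cup_white_in in the frame of slot_right between 0.12 and 0.146 m and x of cup_white_in in the frame of slot_right between -0.024 and 0.02 m and y of cup_white_in in the frame of slot_right between -0.045 and 0.045 m and angle between the z axis of cup_white and the z axis of slot_right, either way round below 0.2 rad) and (z of cup_blue_in in the frame of slot_left between 0.12 and 0.146 m and x of cup_blue_in in the frame of slot_left between -0.024 and 0.02 m and y of cup_blue_in in the frame of slot_left between -0.045 and 0.045 m and angle between the z axis of cup_blue and the z axis of slot_left, either way round below 0.2 rad))) and linear speed of each of cup_white, cup_blue below 0.02 m/s); the robot touches nothing.
It fails at once if a cup is rammed against the drainer with more than 80 N (contact force between any of cup_white, cup_blue and rack above 80 N).
It fails at once if the red cup already hanging is shifted by more than 15 mm (distance of cup_hung from where it was at the start of the episode above 0.015 m).
It fails at once if a bystander on the table is shifted by more than 30 mm (distance of any of lantern, jar, slate, chalk_holder, tin from where it was at the start of the episode above 0.03 m).
It also fails if it takes over 72 s, if anything falls off the work surface, if the arm or the gripper's body presses on something with over 40 N, if the wrist force passes 120 N, or if a joint passes its speed limit or range.

## Working session

There is one attempt and no reset: what is moved stays moved. The work goes in short steps, Python scripts to look and compute and a tool call to move; the robot and the scene stay as the last step left them, time stands still between calls to the robot, and variables do not carry over. Pictures are saved under pics/ and viewed, on a budget of 10 in all, crops included, one or two more only if the job needs it, and the job is handed in when it is done.

Besides the shell and the picture viewer there is one more tool, called after "Call:" as name(argument=value, ...), one argument or row to a line, values as JSON. play_rows: Moves the arm, as the interface text tells. Its arguments: {"type":"object","properties":{"steps":{"type":"array","items":{"type":"object","properties":{"dp":{"type":"array","items":{"type":"number"}},"roll":{"type":"number"},"claw":{"type":"number"}}}},"squeeze":{"type":"number"}},"required":["steps"]}

```bash
mkdir -p pics
cat > h.py <<'E'
import numpy as np, cv2
from station import arm
def cap(n,save=None):
    p,d=arm.capture(n)
    if save: cv2.imwrite(f'pics/{save}.png',p[:,:,::-1])
    return p,d
def cloud(n,d):
    c=arm.camera_params(n);K=np.array(c['camera_matrix']);T=np.array(c['pose'])
    v,u=np.mgrid[:400,:640]
    P=np.stack([(u-K[0,2])/K[0,0]*d,(v-K[1,2])/K[1,1]*d,d],-1)
    W=P@T[:3,:3].T+T[:3,3]; W[d<=0]=np.nan
    return W
E
python3 - <<'E'
from h import *
np.set_printoptions(precision=1,suppress=True)
for n in('side','top'):
    p,d=cap(n,n+'1'); W=cloud(n,d); np.save(n+'W.npy',W)
    print(n,arm.camera_params(n))
    for q in('cup_white','cup_blue','rack','cup_hung','slot_left','slot_right'):
        for f in(arm.recognise,arm.tip_of):
            try:
                for r in f(q,n)[:4]:
                    u,v=[int(round(x)) for x in r['point']]
                    print(q,f.__name__,round(r['score'],2),u,v,W[min(max(v,0),399),min(max(u,0),639)])
            except Exception as e: print(q,f.__name__,e)
print(arm.read_state())
E
```

```text
side {'camera_matrix': array([[389.1,   0. , 320.9],
       [  0. , 389.1, 202.3],
       [  0. ,   0. ,   1. ]]), 'pose': array([[  -0.6,   -0.4,    0.7, -273.6],
       [  -0.8,    0.3,   -0.5,  606.9],
       [  -0. ,   -0.8,   -0.6,  811.8],
       [   0. ,    0. ,    0. ,    1. ]])}
cup_white call 0.94 284 260 [411.  221.6  96.4]
cup_white call 0.62 285 296 [303.6 286.9  93.9]
cup_white call 0.58 324 246 [405.2  90.9  82.1]
cup_white call 0.22 471 193 [ 381.3 -592.     9.4]
cup_white call 0.94 321 260 [408.9  99.1  30.1]
cup_white call 0.72 287 276 [352.4 249.4  99.9]
cup_white call 0.59 288 312 [298.6 284.8  39.2]
cup_blue call 0.56 361 230 [431.8 -77.1  43.8]
cup_blue call 0.55 383 233 [ 416.4 -164.2   -0.6]
cup_blue call 0.55 387 229 [192.5  74.2 268.9]
cup_blue call 0.54 363 239 [425.  -82.1   8.9]
rack call 0.62 292 206 [714.    1.3  13.7]
rack call 0.67 300 206 [711.2 -31.2   1.7]
cup_hung call 0.61 308 177 [605.8   2.4 185.8]
cup_hung call 0.78 305 184 [630.5  -1.9 146.1]
slot_left call 0.37 249 202 [717.2 163.6  95.8]
slot_left call 0.58 259 198 [708.4 130.3 102.9]
slot_
[... 1066 characters left out ...]
.96 323 166 [689.4 -37.3 158.6]
cup_hung call 0.84 317 179 [633.1 -15.4 224.8]
cup_hung call 0.91 318 169 [675.6 -19.8 175.8]
slot_left call 0.39 275 163 [713.3 132.   93.7]
slot_right call 0.49 367 162 [ 707.9 -191.2  138.3]
slot_right call 0.2 315 235 [459.  -11.9   1.3]
slot_right call 0.15 198 187 [619.2 390.  142.6]
{'clock': 1.3, 'q': array([-1.4,  0.2,  1.6,  0. ,  1.4, -0.2]), 'dq': array([ 0., -0., -0., -0.,  0.,  0.]), 'joint_torque': array([ -0. , -43.4, -34.2,   0.1,   0. ,  -0. ]), 'tcp_pos': array([ 185.7, -544.2,  238.7]), 'orientation': array([-1.8,  1.6,  1.7]), 'ft_force': array([-0.5, -0.4, -0. ]), 'wrist_torque': array([ 0., -0., -0.]), 'gripper_width': 88.56793852015295}
```

View pics/top1.png

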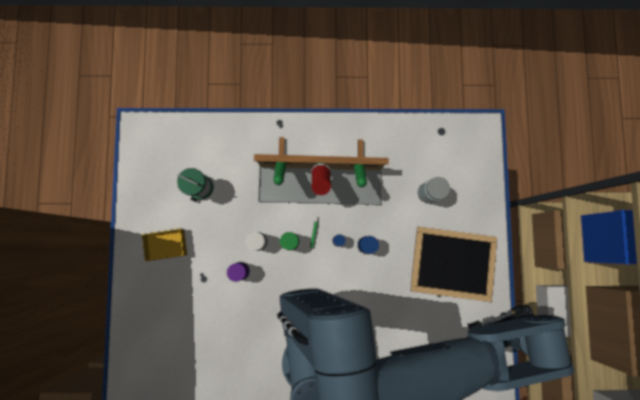

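View pics/side1.png

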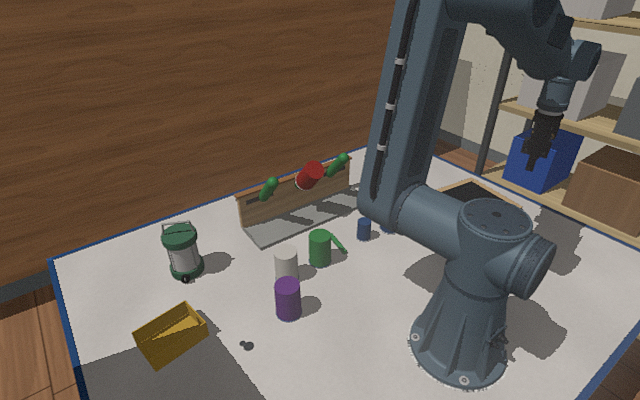

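Top view shows the white cup at (255,241) and the full-size blue cup at (369,244). The smaller look-alike is at (339,240), the green and purple ones are at (290,240) and (237,271), and the pegs are at (279,173) and (361,175). Next I'll fit the cups, board and pegs.

Run:
```python
from h import *
from scipy.optimize import least_squares
np.set_printoptions(precision=2,suppress=True)
print(arm.read_state()['orientation'])
Ws={n:np.load(n+'W.npy') for n in('top','side')}
Im={n:cv2.imread(f'pics/{n}1.png') for n in Ws}
W=Ws['top']
def near(W,c,r): return np.hypot(W[...,0]-c[0],W[...,1]-c[1])<r
for nm,c in dict(white=(425,199),blue=(420,-193),green=(438,77),small=(430,-92),purple=(335,255)).items():
    for n in Ws:
        m=near(Ws[n],c,50)&(Ws[n][...,2]>(55 if nm=='small' else 85)); P=Ws[n][m]
        if len(P)>10: print(nm,n,len(P),'mid',(P[:,:2].min(0)+P[:,:2].max(0))/2,'ext',np.ptp(P[:,:2],axis=0),'mean',P.mean(0),'zmed',np.median(P[:,2]))
# board: top face z>120 front edge
m=(W[...,2]>125)&(W[...,2]<145)&(W[...,0]>690)&(W[...,0]<770)&(abs(W[...,1])<260); P=W[m]
print('board top n',len(P),P.min(0),P.max(0)); 
k=np.polyfit(P[:,1],P[:,0],1); print('top face mid line x=',k)
S=Ws['side']; m=(S[...,2]>30)&(S[...,2]<120)&(S[...,0]>690)&(S[...,0]<740)&(abs(S[...,1])<230);P=S[m];
r=least_squares(lambda p:p[0]*P[:,1]+p[1]-P[:,0],[0,710],loss='soft_l1',f_scale=3);print('front face side',len(P),r.x)
# pegs
for n in Ws:
    h=cv2.cvtColor(Im[n],cv2.COLOR_BGR2HSV); g=(h[...,0]>45)&(h[...,0]<85)&(h[...,1]>90)
    for s in(1,-1):
        Q=Ws[n]; m=g&(Q[...,2]>90)&(Q[...,0]>580)&(Q[...,0]<720)&(Q[...,1]*s>100)&(Q[...,1]*s<230); P=Q[m]
        if len(P)<8: print('few',n,s,len(P));continue
        z=np.array([-np.cos(np.radians(50)),0,np.sin(np.radians(50))]); x=np.array([z[2],0,-z[0]])
        def f(p):
            d=P-np.array([p[1],p[0],100]); t=np.minimum(d@z,122); e=d-np.outer(t,z); return np.linalg.norm(e,axis=1)-18
        r=least_squares(f,[s*155,712],loss='soft_l1',f_scale=2)
        print('peg',n,s,len(P),'y,xfront',r.x,'ymid',(P[:,1].min()+P[:,1].max())/2,P.min(0),P.max(0),'res',np.sqrt(np.mean(r.fun**2)))
```

```text
[-1.8   1.57  1.67]
white top 279 mid [435.63 201.94] ext [62.74 63.23] mean [435.72 200.66 100.68] zmed 100.89608046440594
white side 376 mid [435.64 203.99] ext [66.63 65.53] mean [431.15 206.25  97.37] zmed 98.65167905165515
blue top 273 mid [ 422.64 -199.57] ext [59.41 63.73] mean [ 422.51 -198.57  100.54] zmed 100.6917990935392
green top 273 mid [435.39  84.02] ext [62.71 63.3 ] mean [436.2   83.24 100.44] zmed 100.40939858939919
green side 328 mid [436.46  86.23] ext [66.1  65.04] mean [431.46  89.17  97.2 ] zmed 98.48671167256595
small top 123 mid [439.07 -95.43] ext [42.87 40.06] mean [438.57 -95.55  68.3 ] zmed 68.1159181439748
small side 130 mid [438.63 -92.3 ] ext [43.89 41.96] mean [436.21 -90.34  65.23] zmed 66.53643438778215
purple top 290 mid [328.85 265.89] ext [61.73 64.62] mean [328.17 264.97 100.13] zmed 100.37622914785084
purple side 488 mid [328.21 268.12] ext [66.26 63.05] mean [323.35 270.07  97.76] zmed 98.77492822450614
board top n 1018 [ 691.14 -258.84  125.09] [737.95 205.14 144.81]
top face mid line x= [  0.03 718.31]
front face side 1790 [  0.03 712.22]
peg top 1 170 y,xfront [113.16 714.5 ] ymid 116.04858604914784 [622.26 100.11  93.7 ] [713.29 131.99 215.99] res 1.6385184639678456
peg top -1 206 y,xfront [-162.94  707.08] ymid -162.88301019702394 [ 613.71 -179.83  101.54] [ 704.79 -145.94  215.51] res 1.6590095874713957
peg side 1 175 y,xfront [114.18 715.87] ymid 118.90790268300674 [617.64 103.11 101.78] [708.5 134.7 212.3] res 1.507880801481703
peg side -1 193 y,xfront [-161.62  707.92] ymid -157.00810886216806 [ 610.1  -173.61   92.73] [ 701.25 -140.41  211.13] res 1.7932509931504663
```

```bash
cat >> h.py <<'E'
from scipy.spatial.transform import Rotation as R
def rot(s): return R.from_euler('xyz',s['orientation']).as_matrix()
def go(x,y,z):
    s=arm.read_state(); M=rot(s); d=M.T@(np.array([x,y,z])-s['tcp_pos'])
    print('dp tool',d.round(1),'len',np.linalg.norm(d).round(1))
def st():
    s=arm.read_state(); M=rot(s); print('t',round(s['clock'],2),'tcp',s['tcp_pos'].round(1),'w',round(s['gripper_width'],1),'F',s['ft_force'].round(1)); print('axes x',M[:,0].round(3),'y',M[:,1].round(3),'z',M[:,2].round(3),'q',s['q'].round(2))
E
python3 - <<'E'
from h import *
st()
s=arm.read_state();M=rot(s)
for sg in(1,-1):
    t=sg*np.array([0.03,1,0]); a=np.arctan2(t@M[:,2],t@M[:,1]); print('roll deg',np.degrees(a))
go(423,-199,240)
E
```

```text
t 1.3 tcp [ 185.7 -544.2  238.7] w 88.6 F [-0.5 -0.4 -0. ]
axes x [-0.  0. -1.] y [ 0.323 -0.946 -0.   ] z [-0.946 -0.323 -0.   ] q [-1.45  0.18  1.61  0.    1.35 -0.21]
roll deg -159.44308303840756
roll deg 20.55691696159243
dp tool [  -1.3 -250.1 -336.1] len 418.9
```

Call:
play_rows(
  steps=[
    {"roll": 6.85, "claw": -1},
    {"roll": 6.85},
    {"roll": 6.85},
    {"dp": [0, -39, -25]},
    {"dp": [0, -39, -25]},
    {"dp": [0, -39, -25]},
    {"dp": [0, -39, -25]},
    {"dp": [0, -39, -25]},
    {"dp": [0, -39, -25]},
    {"dp": [0, -39, -25]},
    {"dp": [0, -39, -25]},
  ],
)

```text
$.steps[0]: bad value
```

```bash
python3 -c "
from h import *
st(); go(423,-199,59)"
```

```text
t 1.3 tcp [ 185.7 -544.2  238.7] w 88.6 F [-0.5 -0.4 -0. ]
axes x [-0.  0. -1.] y [ 0.323 -0.946 -0.   ] z [-0.946 -0.323 -0.   ] q [-1.45  0.18  1.61  0.    1.35 -0.21]
dp tool [ 179.7 -250.1 -336.1] len 455.8
```

All keys are probably required in every row.

Call:
play_rows(
  steps=[
    {"dp": [0, 0, 0], "roll": 6.85, "claw": -1},
    {"dp": [0, 0, 0], "roll": 6.85, "claw": -1},
    {"dp": [0, 0, 0], "roll": 6.85, "claw": -1},
    {"dp": [0, -39, -25], "roll": 0, "claw": -1},
    {"dp": [0, -39, -25], "roll": 0, "claw": -1},
    {"dp": [0, -39, -25], "roll": 0, "claw": -1},
    {"dp": [0, -39, -25], "roll": 0, "claw": -1},
    {"dp": [0, -39, -25], "roll": 0, "claw": -1},
    {"dp": [0, -39, -25], "roll": 0, "claw": -1},
    {"dp": [0, -39, -25], "roll": 0, "claw": -1},
    {"dp": [0, -39, -25], "roll": 0, "claw": -1},
    {"dp": [0, 0, 0], "roll": 0, "claw": -1},
  ],
)

```text
clock: 2.5
tcp_pos: [406.0, -232.4, 238.9]
orientation: [2.424, 1.566, -0.768]
ft_force: [-1.0, -0.0, 0.1]
gripper_width: 88.4
```

```bash
python3 -c "
from h import *
st(); go(423,-199,59)"
```

```text
t 2.5 tcp [ 406.  -232.4  238.9] w 88.4 F [-1.  -0.   0.1]
axes x [ 0.003 -0.003 -1.   ] y [-0.051 -0.999  0.003] z [-0.999  0.051 -0.003] q [-0.77 -0.07  1.87  0.    1.34  0.85]
dp tool [179.9 -34.7 -14.7] len 183.8
```

Call:
play_rows(
  steps=[
    {"dp": [0, -34.7, -14.7], "roll": -1.2, "claw": -1},
    {"dp": [45, 0, 0], "roll": 0, "claw": -1},
    {"dp": [45, 0, 0], "roll": 0, "claw": -1},
    {"dp": [0, 0, 0], "roll": 0, "claw": -1},
  ],
)

```text
clock: 2.9
tcp_pos: [425.4, -199.3, 149.6]
orientation: [2.34, 1.558, -0.826]
ft_force: [-0.5, 1.2, -0.1]
gripper_width: 88.0
```

```bash
python3 -c "
from h import *
p,d=cap('side','side2'); st(); go(423,-199,59)"
```

```text
t 2.95 tcp [ 426.9 -200.7  152.5] w 87.7 F [1.  0.2 0.3]
axes x [ 0.012 -0.012 -1.   ] y [-0.025 -1.     0.011] z [-1.     0.025 -0.012] q [-0.69  0.04  1.95 -0.    1.14  0.91]
dp tool [93.5 -2.7  5.1] len 93.6
```

View pics/side2.png

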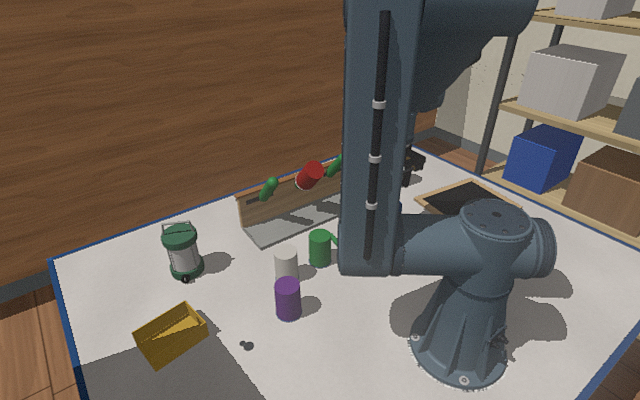

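Call:
play_rows(
  steps=[
    {"dp": [30, -1, 2], "roll": 0, "claw": -1},
    {"dp": [30, -1, 2], "roll": 0, "claw": -1},
    {"dp": [25, -1, 1], "roll": 0, "claw": -1},
    {"dp": [8, 0, 0], "roll": 0, "claw": -1},
    {"dp": [0, 0, 0], "roll": 0, "claw": -1},
  ],
)

```text
clock: 3.45
tcp_pos: [429.6, -209.0, 69.2]
orientation: [2.398, 1.536, -0.772]
ft_force: [0.3, -0.6, 0.4]
gripper_width: 88.3
```

```bash
python3 -c "
from h import *
st(); go(423,-199.5,59)"
```

```text
t 3.45 tcp [ 429.6 -209.    69.2] w 88.3 F [ 0.3 -0.6  0.4]
axes x [ 0.025 -0.024 -0.999] y [-0.029 -0.999  0.023] z [-0.999  0.029 -0.026] q [-0.7   0.18  2.   -0.    0.93  0.9 ]
dp tool [ 9.8 -9.5  7.1] len 15.4
```

Call:
play_rows(
  steps=[
    {"dp": [0, -9.5, 7], "roll": 0, "claw": -1},
    {"dp": [5, 0, 0], "roll": 0, "claw": -1},
    {"dp": [5, 0, 0], "roll": 0, "claw": -1},
    {"dp": [0, 0, 0], "roll": 0, "claw": -1},
  ],
)

```text
clock: 3.85
tcp_pos: [425.6, -201.9, 63.7]
orientation: [2.413, 1.527, -0.758]
ft_force: [0.6, 0.4, 0.1]
gripper_width: 88.2
```

```bash
python3 -c "
from h import *
st(); go(423,-199.5,59)"
```

```text
t 3.85 tcp [ 425.6 -201.9   63.7] w 88.2 F [0.6 0.4 0.1]
axes x [ 0.032 -0.03  -0.999] y [-0.03  -0.999  0.029] z [-0.999  0.029 -0.033] q [-0.69  0.17  2.02 -0.    0.9   0.91]
dp tool [ 4.6 -2.4  2.9] len 5.9
```

Call:
play_rows(
  steps=[
    {"dp": [5, -2.5, 3], "roll": 0, "claw": -1},
    {"dp": [0, 0, 0], "roll": 0, "claw": 1},
    {"dp": [0, 0, 0], "roll": 0, "claw": 1},
    {"dp": [0, 0, 0], "roll": 0, "claw": 1},
    {"dp": [0, 0, 0], "roll": 0, "claw": 1},
    {"dp": [0, 0, 0], "roll": 0, "claw": 1},
  ],
  squeeze=15,
)

```text
clock: 4.45
tcp_pos: [423.1, -199.5, 58.6]
orientation: [2.412, 1.526, -0.759]
ft_force: [0.7, -0.2, 0.1]
gripper_width: 65.5
```

```bash
python3 -c "
from h import *
st()"
```

```text
t 4.45 tcp [ 423.1 -199.5   58.6] w 65.5 F [ 0.7 -0.2  0.1]
axes x [ 0.032 -0.031 -0.999] y [-0.03  -0.999  0.03 ] z [-0.999  0.029 -0.033] q [-0.69  0.18  2.03 -0.    0.89  0.91]
```

Call:
play_rows(
  steps=[
    {"dp": [-2.5, 0, 8], "roll": 0, "claw": 1},
    {"dp": [-2, 0, 8], "roll": 0, "claw": 1},
    {"dp": [-1.5, 0, 8], "roll": 0, "claw": 1},
    {"dp": [-1, 0, 8], "roll": 0, "claw": 1},
    {"dp": [0, 0, 0], "roll": 0, "claw": 1},
  ],
  squeeze=5,
)

```text
clock: 4.95
tcp_pos: [386.8, -197.2, 64.2]
orientation: [2.404, 1.529, -0.766]
ft_force: [-0.4, -0.2, -2.5]
gripper_width: 65.5
```

```bash
python3 -c "
from h import *
st(); p,d=cap('top','top2'); i=cv2.imread('pics/top2.png')[180:300,280:440]; cv2.imwrite('pics/c2.png',cv2.resize(i,None,fx=4,fy=4))
W=cloud('top',d); m=(abs(W[...,0]-400)<70)&(abs(W[...,1]+200)<60)&(W[...,2]>15)&(W[...,2]<110)
for u,v in np.argwhere(m)[:0]: pass
for r in range(225,262):
    k=m[r]; 
    if k.sum()>2: print(r,k.sum(),np.nanmean(W[r][k],axis=0).round(0))"
```

```text
t 4.95 tcp [ 386.8 -197.2   64.2] w 65.5 F [-0.4 -0.2 -2.5]
axes x [ 0.03  -0.029 -0.999] y [-0.029 -0.999  0.028] z [-0.999  0.029 -0.031] q [-0.75  0.1   2.11 -0.    0.89  0.85]
```

View pics/c2.png

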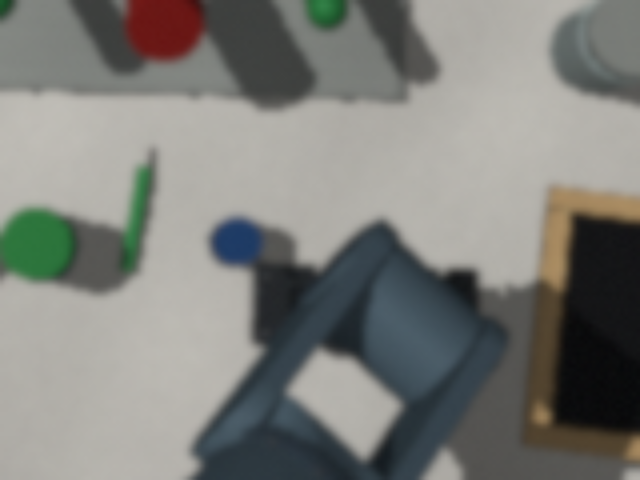

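Call:
play_rows(
  steps=[
    {"dp": [2, 0, 0], "roll": 0, "claw": 1},
    {"dp": [0, 0, 0], "roll": 0, "claw": 1},
  ],
)

```text
clock: 5.2
tcp_pos: [387.7, -198.0, 62.5]
orientation: [2.411, 1.527, -0.76]
ft_force: [0.7, -0.1, -2.3]
gripper_width: 65.7
```

Call:
play_rows(
  steps=[
    {"dp": [2, 0, 0], "roll": 0, "claw": 1},
    {"dp": [0, 0, 0], "roll": 0, "claw": 1},
  ],
)

```text
clock: 5.4
tcp_pos: [388.1, -198.1, 60.2]
orientation: [2.412, 1.527, -0.759]
ft_force: [-0.6, -0.1, -2.3]
gripper_width: 65.4
```

Call:
play_rows(
  steps=[
    {"dp": [2, 0, 0], "roll": 0, "claw": 1},
    {"dp": [1.5, 0, 0], "roll": 0, "claw": 1},
    {"dp": [0, 0, 0], "roll": 0, "claw": 1},
  ],
)

```text
clock: 5.7
tcp_pos: [389.1, -198.9, 57.4]
orientation: [2.409, 1.526, -0.761]
ft_force: [-1.0, 0.6, -0.3]
gripper_width: 65.5
```

Call:
play_rows(
  steps=[
    {"dp": [-30, 0, 0], "roll": 0, "claw": 1},
    {"dp": [-40, 0, 0], "roll": 0, "claw": 1},
    {"dp": [-40, 0, 0], "roll": 0, "claw": 1},
    {"dp": [-40, 0, 0], "roll": 0, "claw": 1},
    {"dp": [-40, 0, 0], "roll": 0, "claw": 1},
    {"dp": [-40, 0, 0], "roll": 0, "claw": 1},
    {"dp": [-20, -8, -40], "roll": 0, "claw": 1},
    {"dp": [0, -8, -45], "roll": 0, "claw": 1},
    {"dp": [0, -8, -45], "roll": 0, "claw": 1},
    {"dp": [0, -8, -45], "roll": 0, "claw": 1},
    {"dp": [0, 0, 0], "roll": 0, "claw": 1},
  ],
  squeeze=20,
)

```text
clock: 6.8
tcp_pos: [562.3, -162.2, 319.8]
orientation: [2.442, 1.527, -0.732]
ft_force: [-0.2, -0.4, -2.3]
gripper_width: 65.0
```

```bash
python3 -c "
from h import *
st(); go(635.6,-161.5,275)"
```

```text
t 6.8 tcp [ 562.3 -162.2  319.8] w 65.0 F [-0.2 -0.4 -2.3]
axes x [ 0.033 -0.029 -0.999] y [-0.033 -0.999  0.028] z [-0.999  0.032 -0.034] q [-0.48  0.12  1.51 -0.01  1.47  1.13]
dp tool [ 47.2  -4.3 -71.7] len 86.0
```

Call:
play_rows(
  steps=[
    {"dp": [0, -2, -36], "roll": 0, "claw": 1},
    {"dp": [0, -2, -36], "roll": 0, "claw": 1},
    {"dp": [0, 0, 0], "roll": 0, "claw": 1},
    {"dp": [20, 0, 0], "roll": 0, "claw": 1},
    {"dp": [20, 0, 0], "roll": 0, "claw": 1},
    {"dp": [0, 0, 0], "roll": 0, "claw": 1},
  ],
)

```text
clock: 7.4
tcp_pos: [634.3, -159.9, 274.2]
orientation: [2.29, 1.538, -0.882]
ft_force: [-0.3, 0.4, -2.2]
gripper_width: 65.1
```

```bash
python3 -c "
from h import *
cap('side','side3'); st(); go(635.6,-161.5,248.6)"
```

```text
t 7.45 tcp [ 634.9 -160.2  275.9] w 65.3 F [-0.1 -0.6 -1.9]
axes x [ 0.023 -0.026 -0.999] y [-0.03  -0.999  0.026] z [-0.999  0.03  -0.024] q [-0.42  0.31  1.38 -0.01  1.42  1.18]
dp tool [27.4  0.6 -0.1] len 27.4
```

View pics/side3.png

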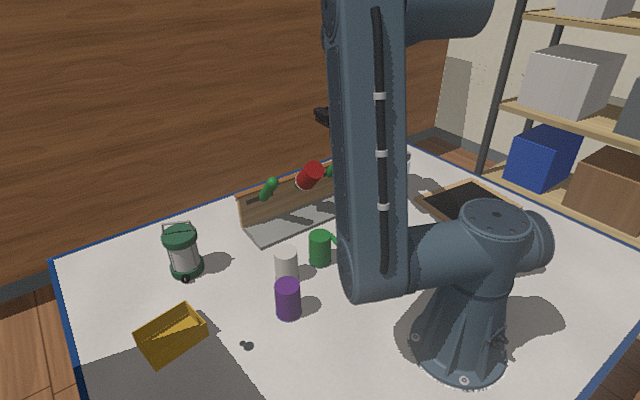

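Call:
play_rows(
  steps=[
    {"dp": [10, 0, 0], "roll": 0, "claw": 1},
    {"dp": [10, 0, 0], "roll": 0, "claw": 1},
    {"dp": [7, 0, 0], "roll": 0, "claw": 1},
    {"dp": [0, 0, 0], "roll": 0, "claw": 1},
  ],
)

```text
clock: 7.85
tcp_pos: [635.4, -161.8, 250.7]
orientation: [2.362, 1.531, -0.81]
ft_force: [0.8, -0.5, -2.9]
gripper_width: 64.9
```

```bash
python3 -c "
from h import *
st(); go(635.6,-161.5,248.6)"
```

```text
t 7.85 tcp [ 635.4 -161.8  250.7] w 64.9 F [ 0.8 -0.5 -2.9]
axes x [ 0.027 -0.028 -0.999] y [-0.031 -0.999  0.028] z [-0.999  0.03  -0.028] q [-0.42  0.33  1.41 -0.02  1.37  1.18]
dp tool [ 2.1 -0.4 -0.2] len 2.1
```

Call:
play_rows(
  steps=[
    {"dp": [3.5, 0, 5.4], "roll": 0, "claw": 1},
    {"dp": [3.5, 0, 5.4], "roll": 0, "claw": 1},
    {"dp": [3.5, 0, 5.4], "roll": 0, "claw": 1},
    {"dp": [3.5, 0, 5.4], "roll": 0, "claw": 1},
    {"dp": [3.5, 0, 5.4], "roll": 0, "claw": 1},
    {"dp": [0, 0, 0], "roll": 0, "claw": 1},
  ],
  squeeze=6,
)

```text
clock: 8.45
tcp_pos: [607.2, -161.6, 232.8]
orientation: [2.396, 1.529, -0.776]
ft_force: [-0.1, 0.6, -2.2]
gripper_width: 64.1
```

```bash
python3 -c "
from h import *
p,d=cap('top','top3'); i=cv2.imread('pics/top3.png')[120:240,280:440]; cv2.imwrite('pics/c3.png',cv2.resize(i,None,fx=4,fy=4)); st(); go(581.5,-160,213)"
```

```text
t 8.5 tcp [ 607.6 -161.7  233.1] w 64.2 F [ 0.4  1.  -1.8]
axes x [ 0.031 -0.03  -0.999] y [-0.031 -0.999  0.029] z [-0.999  0.03  -0.031] q [-0.44  0.28  1.5  -0.01  1.32  1.16]
dp tool [19.2 -1.5 26.7] len 32.9
```

View pics/c3.png

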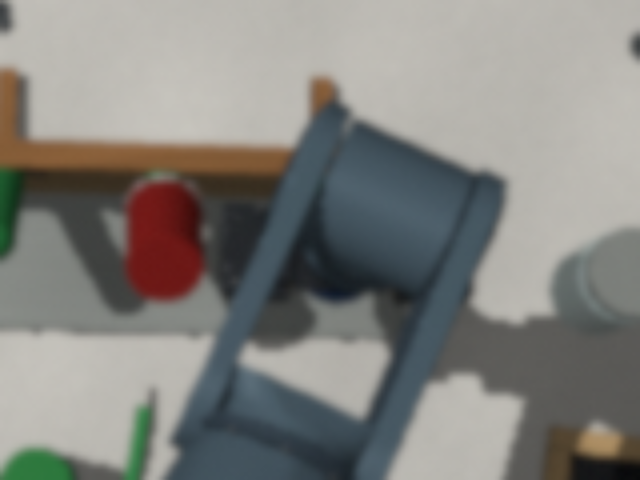

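```bash
cat >> h.py <<'E'
def colpts(n,lo,hi,box,smin=110,vmin=20):
    p,d=cap(n); W=cloud(n,d); h=cv2.cvtColor(p,cv2.COLOR_RGB2HSV)
    m=(h[...,0]>=lo)&(h[...,0]<=hi)&(h[...,1]>=smin)&(h[...,2]>=vmin)
    for k in range(3): m&=(W[...,k]>box[k][0])&(W[...,k]<box[k][1])
    return W[m],np.argwhere(m),h[m]
E
python3 -c "
from h import *
np.set_printoptions(precision=1,suppress=True)
P,uv,h=colpts('top',100,130,((540,680),(-220,-100),(100,330)))
for a,b,c in zip(P,uv,h): print(b,a,c)
"|head -60
```

```text
[192 361] [ 578.2 -145.7  315.8] [108 124  37]
[193 361] [ 581.5 -151.8  268.8] [109 128  48]
[193 362] [ 581.6 -155.   268. ] [109 146  47]
[193 363] [ 581.7 -158.3  267.1] [108 145  44]
[193 364] [ 581.3 -160.9  270.6] [108 140  42]
```

Call:
play_rows(
  steps=[
    {"dp": [4, -0.5, 5.5], "roll": 0, "claw": 1},
    {"dp": [4, -0.5, 5.5], "roll": 0, "claw": 1},
    {"dp": [4, -0.5, 5.5], "roll": 0, "claw": 1},
    {"dp": [4, 0, 5.5], "roll": 0, "claw": 1},
    {"dp": [0, 0, 0], "roll": 0, "claw": 1},
  ],
)

```text
clock: 9.05
tcp_pos: [585.0, -160.1, 215.1]
orientation: [2.403, 1.527, -0.769]
ft_force: [0.2, 0.4, -2.0]
gripper_width: 64.1
```

```bash
python3 -c "
from h import *
np.set_printoptions(precision=1,suppress=True)
st(); go(581.5,-160,213)
P,uv,h=colpts('top',100,130,((520,680),(-220,-100),(100,330)))
for a,b,c in zip(P,uv,h): print(b,a,c)
"|head -60
```

```text
t 9.05 tcp [ 585.  -160.1  215.1] w 64.1 F [ 0.2  0.4 -2. ]
axes x [ 0. -0. -1.] y [-0. -1.  0.] z [-1.  0. -0.] q [-0.5  0.2  1.6 -0.   1.3  1.1]
dp tool [ 2.  -0.1  3.5] len 4.1
```

Call:
play_rows(
  steps=[
    {"dp": [2, 0, 3.5], "roll": 0, "claw": 1},
    {"dp": [0, 0, 0], "roll": 0, "claw": 1},
    {"dp": [1.5, 0, -1.3], "roll": 0, "claw": 1},
    {"dp": [1.5, 0, -1.3], "roll": 0, "claw": 1},
    {"dp": [1.5, 0, -1.3], "roll": 0, "claw": 1},
    {"dp": [1.5, 0, -1.3], "roll": 0, "claw": 1},
    {"dp": [1.5, 0, -1.3], "roll": 0, "claw": 1},
    {"dp": [1.5, 0, -1.3], "roll": 0, "claw": 1},
  ],
  squeeze=12,
)

```text
clock: 9.9
tcp_pos: [590.9, -160.8, 204.2]
orientation: [2.414, 1.526, -0.758]
ft_force: [-0.2, 0.0, -1.7]
gripper_width: 63.8
```

```bash
cat >> h.py <<'E'
def peg(bx,by):
    s=arm.read_state(); M=rot(s); G=s['tcp_pos']-19*M[:,0]; d=G-np.array([bx,by,100]); c,sn=np.cos(np.radians(50)),np.sin(np.radians(50))
    e=np.array([-.9996,.03,0]); z=c*e+[0,0,sn]; x=-sn*e+[0,0,c]; y=np.array([.03,.9996,0])
    f=s['ft_force']; print('G in peg frame x,y,z',(d@x).round(1),(d@y).round(1),(d@z).round(1),'F x,z',(f@x).round(1),(f@z).round(1))
E
python3 -c "
from h import *
st(); peg(707.4,-163.6)"
```

```text
t 9.9 tcp [ 590.9 -160.8  204.2] w 63.8 F [-0.2  0.  -1.7]
axes x [ 0.032 -0.031 -0.999] y [-0.031 -0.999  0.03 ] z [-0.999  0.03  -0.033] q [-0.45  0.27  1.58 -0.01  1.26  1.15]
G in peg frame x,y,z -10.6 -0.1 169.7 F x,z -1.2 -1.2
```

Call:
play_rows(
  steps=[
    {"dp": [1.5, 0, -1.2], "roll": 0, "claw": 1},
    {"dp": [1.5, 0, -1.2], "roll": 0, "claw": 1},
    {"dp": [1.5, 0, -1.2], "roll": 0, "claw": 1},
    {"dp": [1.5, 0, -1.2], "roll": 0, "claw": 1},
    {"dp": [1.5, 0, -1.2], "roll": 0, "claw": 1},
  ],
)

```text
clock: 10.4
tcp_pos: [597.8, -161.2, 196.1]
orientation: [2.414, 1.526, -0.758]
ft_force: [-0.2, -0.7, -1.8]
gripper_width: 64.0
```

```bash
python3 -c "
from h import *
st(); peg(707.4,-163.6)"
```

```text
t 10.4 tcp [ 597.8 -161.2  196.1] w 64.0 F [-0.2 -0.7 -1.8]
axes x [ 0.032 -0.031 -0.999] y [-0.031 -0.999  0.03 ] z [-0.999  0.03  -0.033] q [-0.45  0.29  1.56 -0.01  1.24  1.16]
G in peg frame x,y,z -10.5 -0.3 159.1 F x,z -1.4 -1.3
```

Call:
play_rows(
  steps=[
    {"dp": [1.5, 0, -1.3], "roll": 0, "claw": 1},
    {"dp": [1.5, 0, -1.3], "roll": 0, "claw": 1},
    {"dp": [1.5, 0, -1.3], "roll": 0, "claw": 1},
  ],
)

```text
clock: 10.7
tcp_pos: [602.0, -161.5, 191.2]
orientation: [2.41, 1.527, -0.762]
ft_force: [0.1, 0.3, -1.2]
gripper_width: 63.9
```

```bash
python3 -c "
from h import *
st(); peg(707.4,-163.6)"
```

```text
t 10.7 tcp [ 602.  -161.5  191.2] w 63.9 F [ 0.1  0.3 -1.2]
axes x [ 0.032 -0.031 -0.999] y [-0.031 -0.999  0.03 ] z [-0.999  0.03  -0.033] q [-0.45  0.3   1.56 -0.01  1.24  1.16]
G in peg frame x,y,z -10.4 -0.5 152.6 F x,z -0.7 -0.9
```

Call:
play_rows(
  steps=[
    {"dp": [1.6, 0, -1.3], "roll": 0, "claw": 1},
    {"dp": [1.6, 0, -1.3], "roll": 0, "claw": 1},
    {"dp": [1.6, 0, -1.3], "roll": 0, "claw": 1},
    {"dp": [1.6, 0, -1.3], "roll": 0, "claw": 1},
    {"dp": [1.6, 0, -1.3], "roll": 0, "claw": 1},
    {"dp": [1.6, 0, -1.3], "roll": 0, "claw": 1},
    {"dp": [1.6, 0, -1.3], "roll": 0, "claw": 1},
    {"dp": [1.6, 0, -1.3], "roll": 0, "claw": 1},
    {"dp": [1.6, 0, -1.3], "roll": 0, "claw": 1},
    {"dp": [1.6, 0, -1.3], "roll": 0, "claw": 1},
  ],
  squeeze=15,
)

```text
clock: 11.7
tcp_pos: [616.7, -162.4, 174.1]
orientation: [2.408, 1.527, -0.764]
ft_force: [0.2, -0.3, -1.6]
gripper_width: 63.7
```

```bash
python3 -c "
from h import *
st(); peg(707.4,-163.6)"
```

```text
t 11.7 tcp [ 616.7 -162.4  174.1] w 63.7 F [ 0.2 -0.3 -1.6]
axes x [ 0.032 -0.03  -0.999] y [-0.031 -0.999  0.03 ] z [-0.999  0.03  -0.033] q [-0.44  0.35  1.53 -0.02  1.22  1.17]
G in peg frame x,y,z -10.1 -1.0 130.0 F x,z -0.9 -1.4
```

Call:
play_rows(
  steps=[
    {"dp": [1.5, 0, -1.2], "roll": 0, "claw": 1},
    {"dp": [1.5, 0, -1.2], "roll": 0, "claw": 1},
    {"dp": [1.2, 0, -1.0], "roll": 0, "claw": 1},
    {"dp": [1.2, 0, -1.0], "roll": 0, "claw": 1},
  ],
  squeeze=20,
)

```text
clock: 12.1
tcp_pos: [620.1, -162.7, 170.1]
orientation: [2.34, 1.53, -0.831]
ft_force: [-14.0, 2.9, 13.4]
gripper_width: 63.3
```

```bash
python3 -c "
from h import *
st(); peg(707.4,-163.6)"
```

```text
t 12.1 tcp [ 620.1 -162.7  170.1] w 63.3 F [-14.    2.9  13.4]
axes x [ 0.028 -0.03  -0.999] y [-0.03  -0.999  0.03 ] z [-0.999  0.03  -0.029] q [-0.43  0.37  1.52 -0.02  1.22  1.17]
G in peg frame x,y,z -10.1 -1.2 124.7 F x,z -2.1 19.3
```

Call:
play_rows(
  steps=[
    {"dp": [0.8, 0, -0.7], "roll": 0, "claw": 1},
    {"dp": [0.8, 0, -0.7], "roll": 0, "claw": 1},
    {"dp": [0.8, 0, -0.7], "roll": 0, "claw": 1},
  ],
)

```text
clock: 12.4
tcp_pos: [619.8, -162.7, 170.3]
orientation: [2.227, 1.533, -0.944]
ft_force: [-6.5, 1.6, 4.7]
gripper_width: 63.9
```

```bash
python3 -c "
from h import *
st(); peg(707.4,-163.6)"
```

```text
t 12.4 tcp [ 619.8 -162.7  170.3] w 63.9 F [-6.5  1.6  4.7]
axes x [ 0.022 -0.03  -0.999] y [-0.03  -0.999  0.03 ] z [-0.999  0.029 -0.023] q [-0.43  0.37  1.52 -0.02  1.22  1.17]
G in peg frame x,y,z -10.0 -1.2 124.9 F x,z -2.0 7.8
```

Call:
play_rows(
  steps=[
    {"dp": [0, 0, 0], "roll": 0, "claw": -0.2},
    {"dp": [0, 0, 0], "roll": 0, "claw": -1},
    {"dp": [0, 0, 0], "roll": 0, "claw": -1},
    {"dp": [0, 0, 0], "roll": 0, "claw": -1},
    {"dp": [0, 0, 0], "roll": 0, "claw": -1},
    {"dp": [-15, 0, 0], "roll": 0, "claw": -1},
    {"dp": [-30, 0, 0], "roll": 0, "claw": -1},
    {"dp": [-40, 0, 0], "roll": 0, "claw": -1},
    {"dp": [-40, 0, 0], "roll": 0, "claw": -1},
    {"dp": [0, -20, 45], "roll": 0, "claw": -1},
    {"dp": [0, -20, 45], "roll": 0, "claw": -1},
    {"dp": [0, -20, 45], "roll": 0, "claw": -1},
  ],
)

```text
clock: 13.6
tcp_pos: [486.9, -97.1, 303.0]
orientation: [2.358, 1.522, -0.815]
ft_force: [-0.4, 0.5, 1.0]
gripper_width: 88.0
```

```bash
python3 -c "
from h import *
st(); go(436,202,240)
cap('top','top4');cap('side','side4')
a=cv2.imread('pics/top4.png')[130:260,230:400];cv2.imwrite('pics/c4.png',cv2.resize(a,None,fx=4,fy=4))
np.set_printoptions(precision=1,suppress=True)
P,uv,h=colpts('top',100,130,((520,710),(-240,-100),(60,330)));print(len(P),P.min(0),P.max(0),P.mean(0))
b=P[P[:,0]<np.median(P[:,0])]
"
```

```text
t 13.6 tcp [486.9 -97.1 303. ] w 88.0 F [-0.4  0.5  1. ]
axes x [ 0.033 -0.035 -0.999] y [-0.033 -0.999  0.034] z [-0.999  0.031 -0.034] q [-0.42 -0.08  1.75 -0.02  1.43  1.18]
dp tool [  50.7 -299.2   62.4] len 309.8
411 [ 594.  -192.6  151.2] [ 686.6 -130.7  231.7] [ 634.7 -159.8  205.6]
```

View pics/c4.png

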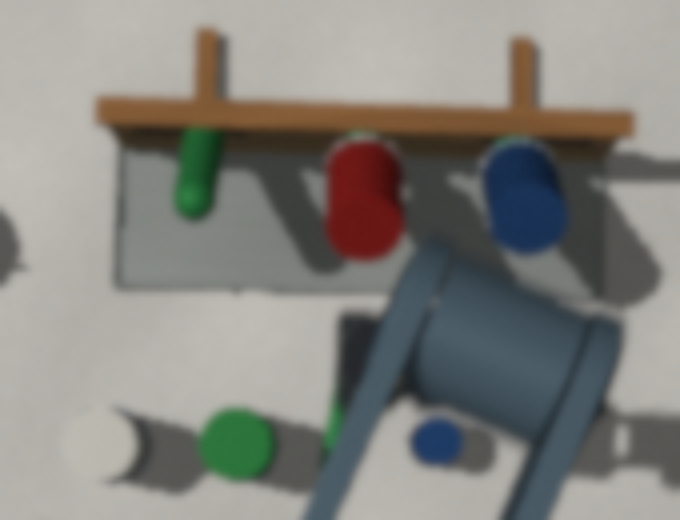

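The blue cup hangs at (525,195) in the crop, in line with the red one at (365,200), with its rim close to the board. The white cup comes next.

Call:
play_rows(
  steps=[
    {"dp": [5, -45, 10], "roll": 0, "claw": -1},
    {"dp": [8, -45, 10], "roll": 0, "claw": -1},
    {"dp": [8, -45, 10], "roll": 0, "claw": -1},
    {"dp": [8, -45, 10], "roll": 0, "claw": -1},
    {"dp": [8, -45, 10], "roll": 0, "claw": -1},
    {"dp": [8, -40, 8], "roll": 0, "claw": -1},
    {"dp": [0, -10, 0], "roll": 0, "claw": -1},
    {"dp": [0, 0, 0], "roll": 0, "claw": -1},
  ],
)

```text
clock: 14.55
tcp_pos: [449.2, 185.5, 254.0]
orientation: [2.55, 1.507, -0.629]
ft_force: [-0.0, -0.4, 1.2]
gripper_width: 88.1
```

```bash
python3 -c "
from h import *
st(); go(436,202.5,130)"
```

```text
t 14.55 tcp [449.2 185.5 254. ] w 88.1 F [-0.  -0.4  1.2]
axes x [ 0.052 -0.038 -0.998] y [-0.039 -0.999  0.036] z [-0.998  0.037 -0.053] q [ 0.18 -0.06  1.83 -0.05  1.33  1.8 ]
dp tool [122.4 -20.9  20.4] len 125.9
```

Call:
play_rows(
  steps=[
    {"dp": [0, -21, 20], "roll": 0, "claw": -1},
    {"dp": [40, 0, 0], "roll": 0, "claw": -1},
    {"dp": [40, 0, 0], "roll": 0, "claw": -1},
    {"dp": [35, 0, 0], "roll": 0, "claw": -1},
    {"dp": [0, 0, 0], "roll": 0, "claw": -1},
  ],
)

```text
clock: 15.05
tcp_pos: [446.2, 198.9, 141.0]
orientation: [2.657, 1.496, -0.528]
ft_force: [-0.9, -0.2, 0.1]
gripper_width: 88.2
```

```bash
python3 -c "
from h import *
st(); go(436,202.5,60)"
```

```text
t 15.05 tcp [446.2 198.9 141. ] w 88.2 F [-0.9 -0.2  0.1]
axes x [ 0.065 -0.038 -0.997] y [-0.044 -0.998  0.035] z [-0.997  0.041 -0.066] q [ 0.21  0.08  1.94 -0.06  1.07  1.85]
dp tool [80.  -5.9 15.7] len 81.7
```

Call:
play_rows(
  steps=[
    {"dp": [0, -5, 10], "roll": 0, "claw": -1},
    {"dp": [25, 0, 3], "roll": 0, "claw": -1},
    {"dp": [25, 0, 3], "roll": 0, "claw": -1},
    {"dp": [15, 0, 2], "roll": 0, "claw": -1},
    {"dp": [0, 0, 0], "roll": 0, "claw": -1},
  ],
)

```text
clock: 15.55
tcp_pos: [440.7, 201.6, 84.0]
orientation: [2.769, 1.484, -0.422]
ft_force: [-0.5, 0.1, 0.5]
gripper_width: 88.5
```

```bash
python3 -c "
from h import *
st(); go(437,202.5,60)"
```

```text
t 15.55 tcp [440.7 201.6  84. ] w 88.5 F [-0.5  0.1  0.5]
axes x [ 0.079 -0.036 -0.996] y [-0.05  -0.998  0.032] z [-0.996  0.047 -0.081] q [ 0.22  0.15  1.99 -0.06  0.93  1.87]
dp tool [23.6 -1.5  5.6] len 24.3
```

Call:
play_rows(
  steps=[
    {"dp": [10, -1, 3], "roll": -1, "claw": -1},
    {"dp": [10, -1, 3], "roll": 0, "claw": -1},
    {"dp": [3, 0, 0], "roll": 0, "claw": -1},
    {"dp": [0, 0, 0], "roll": 0, "claw": 1},
    {"dp": [0, 0, 0], "roll": 0, "claw": 1},
    {"dp": [0, 0, 0], "roll": 0, "claw": 1},
    {"dp": [0, 0, 0], "roll": 0, "claw": 1},
    {"dp": [0, 0, 0], "roll": 0, "claw": 1},
  ],
  squeeze=15,
)

```text
clock: 16.35
tcp_pos: [440.8, 204.2, 65.1]
orientation: [2.809, 1.476, -0.363]
ft_force: [-0.1, 0.1, -0.9]
gripper_width: 65.5
```

```bash
python3 -c "
from h import *
st()"
```

```text
t 16.35 tcp [440.8 204.2  65.1] w 65.5 F [-0.1  0.1 -0.9]
axes x [ 0.089 -0.034 -0.995] y [-0.031 -0.999  0.031] z [-0.996  0.028 -0.09 ] q [ 0.22  0.19  2.   -0.07  0.87  1.87]
```

Call:
play_rows(
  steps=[
    {"dp": [-30, 1, -3], "roll": 0, "claw": 1},
    {"dp": [-40, 1, -4], "roll": 0, "claw": 1},
    {"dp": [-40, 1, -4], "roll": 0, "claw": 1},
    {"dp": [-40, 1, -4], "roll": 0, "claw": 1},
    {"dp": [-40, 1, -4], "roll": 0, "claw": 1},
    {"dp": [-25, 1, -4], "roll": 0, "claw": 1},
    {"dp": [-8, 15, -40], "roll": 0, "claw": 1},
    {"dp": [-4, 20, -40], "roll": 0, "claw": 1},
    {"dp": [-4, 20, -40], "roll": 0, "claw": 1},
    {"dp": [-4, 20, -30], "roll": 0, "claw": 1},
    {"dp": [0, 0, 0], "roll": 0, "claw": 1},
  ],
  squeeze=20,
)

```text
clock: 17.45
tcp_pos: [591.9, 124.1, 325.4]
orientation: [2.792, 1.479, -0.376]
ft_force: [-0.7, 0.3, -1.8]
gripper_width: 65.4
```

```bash
python3 -c "
from h import *
st(); go(647.7,114,290)"
```

```text
t 17.45 tcp [591.9 124.1 325.4] w 65.4 F [-0.7  0.3 -1.8]
axes x [ 0.085 -0.034 -0.996] y [-0.028 -0.999  0.031] z [-0.996  0.025 -0.086] q [ 0.03  0.14  1.49 -0.04  1.43  1.63]
dp tool [ 40.4   7.4 -52.8] len 66.9
```

Call:
play_rows(
  steps=[
    {"dp": [0, 7, -26], "roll": 0, "claw": 1},
    {"dp": [0, 0, -26], "roll": 0, "claw": 1},
    {"dp": [15, 0, 0], "roll": 0, "claw": 1},
    {"dp": [15, 0, 0], "roll": 0, "claw": 1},
    {"dp": [0, 0, 0], "roll": 0, "claw": 1},
  ],
)

```text
clock: 17.95
tcp_pos: [643.8, 115.3, 294.6]
orientation: [2.769, 1.487, -0.399]
ft_force: [0.1, -0.6, -1.6]
gripper_width: 65.8
```

```bash
python3 -c "
from h import *
cap('side','side5');i=cv2.imread('pics/side5.png')[60:300,180:440]; cv2.imwrite('pics/c5.png',cv2.resize(i,None,fx=3,fy=2.5));st(); go(647.7,114,255)"
```

```text
t 18.0 tcp [643.9 115.4 295.7] w 65.5 F [-0.3 -0.2 -0.9]
axes x [ 0.078 -0.033 -0.996] y [-0.028 -0.999  0.031] z [-0.997  0.025 -0.079] q [ 0.01  0.27  1.39 -0.03  1.41  1.61]
dp tool [40.9  0.1 -0.6] len 40.9
```

View pics/c5.png

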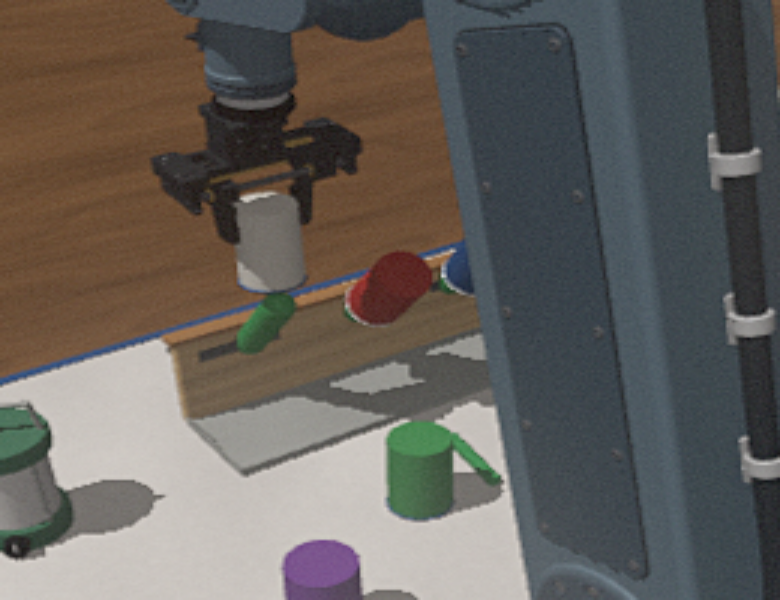

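The white cup hangs upright straight above the left peg's tip, at (270,300) in the crop. I'll lower it over the tip, then tilt it as before.

Call:
play_rows(
  steps=[
    {"dp": [13, 0, 0], "roll": 0, "claw": 1},
    {"dp": [13, 0, 0], "roll": 0, "claw": 1},
    {"dp": [11, 0, 0], "roll": 0, "claw": 1},
    {"dp": [2, 0, 0], "roll": 0, "claw": 1},
    {"dp": [0, 0, 0], "roll": 0, "claw": 1},
  ],
)

```text
clock: 18.5
tcp_pos: [645.2, 115.3, 253.9]
orientation: [2.775, 1.486, -0.392]
ft_force: [0.2, 0.6, -1.2]
gripper_width: 65.8
```

```bash
python3 -c "
from h import *
st(); peg(714.8,112.4); go(647.7,114,255)"
```

```text
t 18.5 tcp [645.2 115.3 253.9] w 65.8 F [ 0.2  0.6 -1.2]
axes x [ 0.078 -0.032 -0.996] y [-0.026 -0.999  0.03 ] z [-0.997  0.024 -0.079] q [ 0.01  0.3   1.44 -0.03  1.33  1.61]
G in peg frame x,y,z 56.5 1.4 178.1 F x,z -0.7 -1.1
dp tool [-0.9  1.3 -2.6] len 3.1
```

Call:
play_rows(
  steps=[
    {"dp": [3.4, 0.1, 5.9], "roll": 0, "claw": 1},
    {"dp": [3.4, 0.1, 5.9], "roll": 0, "claw": 1},
    {"dp": [3.4, 0.1, 5.9], "roll": 0, "claw": 1},
    {"dp": [3.4, 0.1, 5.9], "roll": 0, "claw": 1},
    {"dp": [3.4, 0.1, 5.9], "roll": 0, "claw": 1},
    {"dp": [3.4, 0.1, 5.9], "roll": 0, "claw": 1},
    {"dp": [3.4, 0.1, 5.9], "roll": 0, "claw": 1},
    {"dp": [3.4, 0.1, 5.9], "roll": 0, "claw": 1},
    {"dp": [3.4, 0.1, 5.9], "roll": 0, "claw": 1},
    {"dp": [0, 0, 0], "roll": 0, "claw": 1},
  ],
  squeeze=6,
)

```text
clock: 19.5
tcp_pos: [591.0, 114.4, 218.0]
orientation: [2.789, 1.482, -0.378]
ft_force: [-0.1, 0.6, -1.0]
gripper_width: 63.7
```

```bash
python3 -c "
from h import *
cap('side','side6');i=cv2.imread('pics/side6.png')[100:240,200:370]; cv2.imwrite('pics/c6.png',cv2.resize(i,None,fx=4,fy=4));st(); peg(714.8,112.4)"
```

```text
t 19.55 tcp [591.4 114.4 218.4] w 64.1 F [ 0.4  0.9 -0.9]
axes x [ 0.083 -0.033 -0.996] y [-0.027 -0.999  0.031] z [-0.996  0.024 -0.084] q [ 0.01  0.21  1.62 -0.04  1.23  1.62]
G in peg frame x,y,z -7.5 -1.2 185.6 F x,z -0.3 -1.0
```

View pics/c6.png

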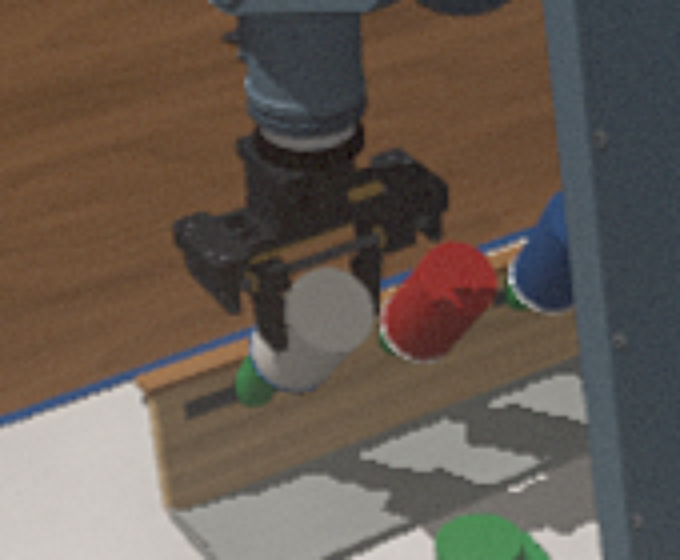

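The white cup is now on the peg, tilted parallel to the red one. I'll push it along.

Call:
play_rows(
  steps=[
    {"dp": [2.6, 0, -1.5], "roll": 0, "claw": 1},
    {"dp": [2.6, 0, -1.5], "roll": 0, "claw": 1},
    {"dp": [2.6, 0, -1.5], "roll": 0, "claw": 1},
    {"dp": [2.6, 0, -1.5], "roll": 0, "claw": 1},
    {"dp": [2.6, 0, -1.5], "roll": 0, "claw": 1},
    {"dp": [2.6, 0, -1.5], "roll": 0, "claw": 1},
    {"dp": [2.6, 0, -1.5], "roll": 0, "claw": 1},
    {"dp": [2.6, 0, -1.5], "roll": 0, "claw": 1},
    {"dp": [2.6, 0, -1.5], "roll": 0, "claw": 1},
    {"dp": [2.6, 0, -1.5], "roll": 0, "claw": 1},
  ],
  squeeze=15,
)

```text
clock: 20.55
tcp_pos: [612.6, 113.3, 194.4]
orientation: [2.819, 1.477, -0.348]
ft_force: [-0.5, 0.6, 2.4]
gripper_width: 63.5
```

```bash
python3 -c "
from h import *
st(); peg(714.8,112.4)"
```

```text
t 20.55 tcp [612.6 113.3 194.4] w 63.5 F [-0.5  0.6  2.4]
axes x [ 0.088 -0.032 -0.996] y [-0.027 -0.999  0.03 ] z [-0.996  0.024 -0.089] q [ 0.01  0.27  1.59 -0.04  1.19  1.62]
G in peg frame x,y,z -6.7 -1.6 153.6 F x,z 1.2 2.1
```

Call:
play_rows(
  steps=[
    {"dp": [1.7, 0, -0.8], "roll": 0, "claw": 1},
    {"dp": [1.7, 0, -0.8], "roll": 0, "claw": 1},
    {"dp": [1.7, 0, -1.0], "roll": 0, "claw": 1},
    {"dp": [1.7, 0, -1.0], "roll": 0, "claw": 1},
    {"dp": [1.7, 0, -1.1], "roll": 0, "claw": 1},
    {"dp": [1.7, 0, -1.1], "roll": 0, "claw": 1},
    {"dp": [1.7, 0, -1.1], "roll": 0, "claw": 1},
  ],
  squeeze=20,
)

```text
clock: 21.25
tcp_pos: [623.2, 112.9, 184.9]
orientation: [2.839, 1.472, -0.328]
ft_force: [0.2, 0.0, 5.7]
gripper_width: 63.6
```

```bash
python3 -c "
from h import *
st(); peg(714.8,112.4)"
```

```text
t 21.25 tcp [623.2 112.9 184.9] w 63.6 F [0.2 0.  5.7]
axes x [ 0.094 -0.032 -0.995] y [-0.027 -0.999  0.03 ] z [-0.995  0.024 -0.095] q [ 0.01  0.3   1.58 -0.04  1.17  1.62]
G in peg frame x,y,z -4.8 -1.7 139.6 F x,z 3.8 4.3
```

Call:
play_rows(
  steps=[
    {"dp": [1.5, 0, -1.3], "roll": 0, "claw": 1},
    {"dp": [1.5, 0, -1.3], "roll": 0, "claw": 1},
    {"dp": [1.5, 0, -1.3], "roll": 0, "claw": 1},
  ],
)

```text
clock: 21.55
tcp_pos: [628.0, 112.6, 180.8]
orientation: [2.841, 1.471, -0.326]
ft_force: [-0.5, 1.1, 4.9]
gripper_width: 63.7
```

```bash
python3 -c "
from h import *
st(); peg(714.8,112.4)"
```

```text
t 21.55 tcp [628.  112.6 180.8] w 63.7 F [-0.5  1.1  4.9]
axes x [ 0.094 -0.032 -0.995] y [-0.027 -0.999  0.03 ] z [-0.995  0.024 -0.095] q [ 0.01  0.32  1.57 -0.04  1.16  1.62]
G in peg frame x,y,z -3.7 -1.8 133.3 F x,z 2.8 4.1
```

Call:
play_rows(
  steps=[
    {"dp": [1.6, 0, -1.0], "roll": 0, "claw": 1},
    {"dp": [1.6, 0, -1.0], "roll": 0, "claw": 1},
    {"dp": [1.6, 0, -1.0], "roll": 0, "claw": 1},
  ],
)

```text
clock: 21.85
tcp_pos: [632.6, 112.4, 176.9]
orientation: [2.847, 1.469, -0.32]
ft_force: [-0.5, 0.4, 5.6]
gripper_width: 63.8
```

```bash
python3 -c "
from h import *
st(); peg(714.8,112.4)
cap('side','side7');i=cv2.imread('pics/side7.png')[100:240,200:370]; cv2.imwrite('pics/c7.png',cv2.resize(i,None,fx=4,fy=4))"
```

```text
t 21.85 tcp [632.6 112.4 176.9] w 63.8 F [-0.5  0.4  5.6]
axes x [ 0.096 -0.032 -0.995] y [-0.027 -0.999  0.029] z [-0.995  0.024 -0.097] q [ 0.01  0.33  1.56 -0.04  1.16  1.62]
G in peg frame x,y,z -2.8 -1.9 127.4 F x,z 3.2 4.6
```

View pics/c7.png

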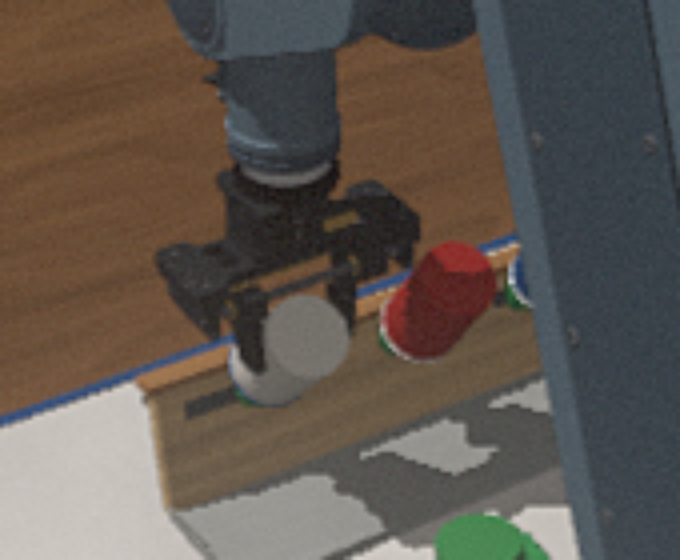

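Nearly home. I'll keep pressing slowly until the force rises.

Call:
play_rows(
  steps=[
    {"dp": [1.4, 0, -1.0], "roll": 0, "claw": 1},
    {"dp": [1.4, 0, -1.0], "roll": 0, "claw": 1},
  ],
  squeeze=30,
)

```text
clock: 22.1
tcp_pos: [635.4, 112.3, 174.4]
orientation: [2.85, 1.468, -0.316]
ft_force: [-5.7, 0.3, 13.4]
gripper_width: 63.9
```

```bash
python3 -c "
from h import *
st(); peg(714.8,112.4)"
```

```text
t 22.1 tcp [635.4 112.3 174.4] w 63.9 F [-5.7  0.3 13.4]
axes x [ 0.097 -0.032 -0.995] y [-0.027 -0.999  0.029] z [-0.995  0.024 -0.098] q [ 0.01  0.34  1.55 -0.04  1.15  1.62]
G in peg frame x,y,z -2.2 -2.0 123.7 F x,z 4.3 13.9
```

Call:
play_rows(
  steps=[
    {"dp": [1.0, 0, -0.9], "roll": 0, "claw": 1},
    {"dp": [1.0, 0, -0.9], "roll": 0, "claw": 1},
    {"dp": [1.0, 0, -0.9], "roll": 0, "claw": 1},
  ],
)

```text
clock: 22.4
tcp_pos: [635.5, 112.3, 174.3]
orientation: [2.817, 1.475, -0.349]
ft_force: [-9.5, -0.5, 14.0]
gripper_width: 63.6
```

```bash
python3 -c "
from h import *
st(); peg(714.8,112.4)"
```

```text
t 22.4 tcp [635.5 112.3 174.3] w 63.6 F [-9.5 -0.5 14. ]
axes x [ 0.09  -0.033 -0.995] y [-0.026 -0.999  0.03 ] z [-0.996  0.023 -0.091] q [ 0.01  0.34  1.55 -0.04  1.16  1.62]
G in peg frame x,y,z -2.1 -2.0 123.5 F x,z 1.8 16.8
```

Hard stop: there's 17 N along the peg and no further movement. I'll let go and back off.

Call:
play_rows(
  steps=[
    {"dp": [0, 0, 0], "roll": 0, "claw": -0.2},
    {"dp": [0, 0, 0], "roll": 0, "claw": -1},
    {"dp": [0, 0, 0], "roll": 0, "claw": -1},
    {"dp": [0, 0, 0], "roll": 0, "claw": -1},
    {"dp": [0, 0, 0], "roll": 0, "claw": -1},
    {"dp": [-15, 0, 0], "roll": 0, "claw": -1},
    {"dp": [-30, 0, 0], "roll": 0, "claw": -1},
    {"dp": [-40, 0, 0], "roll": 0, "claw": -1},
    {"dp": [-40, 0, 0], "roll": 0, "claw": -1},
    {"dp": [0, 10, 45], "roll": 0, "claw": -1},
    {"dp": [0, 10, 45], "roll": 0, "claw": -1},
    {"dp": [0, 10, 45], "roll": 0, "claw": -1},
  ],
)

```text
clock: 23.6
tcp_pos: [487.8, 88.8, 295.6]
orientation: [2.796, 1.478, -0.371]
ft_force: [1.7, -0.7, 1.6]
gripper_width: 88.3
```

Call:
play_rows(
  steps=[
    {"dp": [0, 20, 40], "roll": 0, "claw": -1},
    {"dp": [0, 20, 40], "roll": 0, "claw": -1},
    {"dp": [0, 0, 0], "roll": 0, "claw": -1},
    {"dp": [0, 0, 0], "roll": 0, "claw": -1},
  ],
)

```text
clock: 24.0
tcp_pos: [399.9, 50.0, 293.4]
orientation: [2.806, 1.471, -0.36]
ft_force: [1.0, -0.4, 0.7]
gripper_width: 88.1
```

Run:
```python
from h import *
from scipy.optimize import least_squares
np.set_printoptions(precision=1,suppress=True)
st(); p,d=cap('top','top8'); q,e=cap('side','side8')
a=cv2.resize(cv2.imread('pics/top8.png')[130:220,240:400],None,fx=5,fy=3.3); b=cv2.resize(cv2.imread('pics/side8.png')[130:250,210:420],(800,300))
cv2.imwrite('pics/c8.png',np.vstack([a,b]))
z0=np.array([-.643,.019,.766])
for nm,bx,by in(('white',714.8,112.4),('blue',707.4,-163.6),('red',711,-26)):
    for n,dd in(('top',d),('side',e)):
        W=cloud(n,dd); B=np.array([bx,by,100]); D=W-B; t=D@z0; r=np.linalg.norm(D-t[...,None]*z0,axis=-1)
        m=(t>60)&(t<160)&(r<50)&(r>(22 if nm!='red' else 22)); P=W[m]
        cap_=W[(t>135)&(t<155)&(r<28)]
        if len(P)<40: print(nm,n,'few');continue
        def f(k):
            az=np.array([z0[0]+k[2],z0[1]+k[3],z0[2]]);az/=np.linalg.norm(az)
            E=P-(B+[k[0],k[1],0]); tt=E@az; 
            return np.minimum(np.abs(np.linalg.norm(E-np.outer(tt,az),axis=1)-33),np.abs(tt-144))
        s=least_squares(f,[0,0,0,0],loss='soft_l1',f_scale=2); az=z0+[s.x[2],s.x[3],0]; az/=np.linalg.norm(az)
        c=cap_.mean(0)-B if len(cap_) else np.zeros(3)
        print(nm,n,len(P),'base along peg',np.median((cap_-B)@z0) if len(cap_) else None,len(cap_),'angle',np.arccos(az@z0).round(3),s.x.round(2))
```

```text
t 24.0 tcp [399.9  50.  293.4] w 88.1 F [ 1.  -0.4  0.7]
axes x [ 0.1 -0.  -1. ] y [-0. -1.  0.] z [-1.   0.  -0.1] q [-0.2 -0.3  2.  -0.   1.4  1.4]
white top 397 base along peg 143.74912151559067 176 angle 0.098 [ 1.8 -3.8 -0.1  0. ]
white side 389 base along peg 142.00920763543002 199 angle 0.109 [ 3.6 -1.3 -0.2  0. ]
blue top 330 base along peg 144.62564190855443 215 angle 0.069 [-4.9 -8.1  0.   0.1]
blue side 261 base along peg 143.12744975029545 64 angle 0.153 [-21.8   2.    0.2  -0. ]
red top 326 base along peg 144.3370161679909 185 angle 0.079 [-3.1 -2.8 -0.1 -0. ]
red side 311 base along peg 141.97399986090664 49 angle 0.096 [-0.8  0.2 -0.1 -0. ]
```

View pics/c8.png

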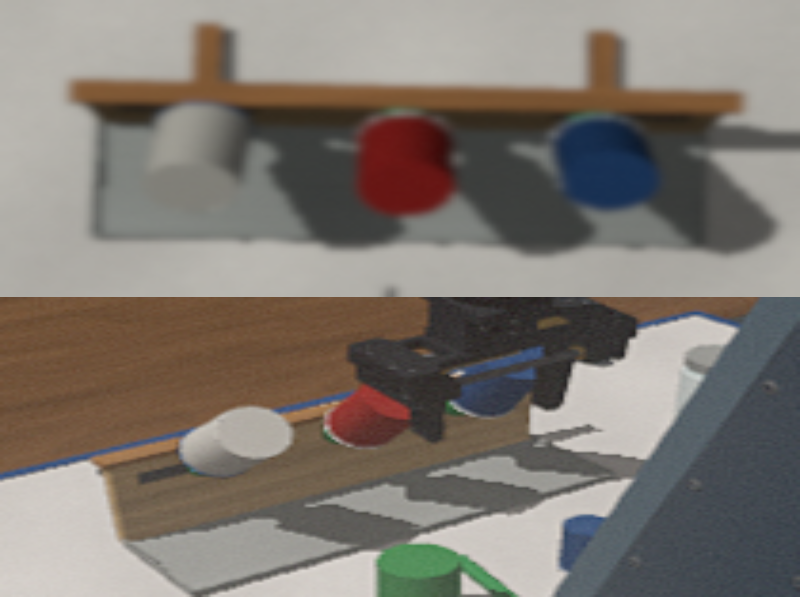

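Run:
```python
from h import *
np.set_printoptions(precision=3,suppress=True)
z0=np.array([-.643,.019,.766])
x0=np.array([.766,-.023,.643])
for rep in range(2):
  for n in('top','side'):
    p,dd=cap(n); W=cloud(n,dd)
    for nm,bx,by in(('white',714.8,112.4),('blue',707.4,-163.6),('red',711,-26)):
        B=np.array([bx,by,100])-8*x0; D=W-B; t=D@z0; r=np.linalg.norm(D-t[...,None]*z0,axis=-1)
        P=W[(t>132)&(t<156)&(r<24)]
        if len(P)<40: print(nm,n,'few',len(P)); continue
        for _ in range(4):
            c=P.mean(0); u,s,v=np.linalg.svd(P-c); k=v[2]*np.sign(v[2]@z0); P=P[abs((P-c)@k)<4]
        print(nm,n,len(P),'elev deg',np.degrees(np.arcsin(k[2])).round(1),'ang rad',np.arccos(k@z0).round(3),'along',((c-B)@z0).round(1))
```

```text
white top 133 elev deg 42.5 ang rad 0.131 along 143.5
blue top 134 elev deg 60.4 ang rad 0.181 along 145.7
red top 133 elev deg 49.1 ang rad 0.017 along 144.9
white side 175 elev deg 41.0 ang rad 0.155 along 141.8
blue side 52 elev deg 56.8 ang rad 0.119 along 143.2
red side 42 elev deg 55.9 ang rad 0.107 along 142.1
white top 118 elev deg 42.3 ang rad 0.133 along 143.2
blue top 127 elev deg 58.4 ang rad 0.146 along 145.6
red top 131 elev deg 49.6 ang rad nan along 144.4
white side 170 elev deg 41.8 ang rad 0.142 along 141.7
blue side 55 elev deg 55.4 ang rad 0.092 along 143.4
red side few 37<stdin>:14: RuntimeWarning: invalid value encountered in arccos
```

Both floors are home, but the cups' axes are about 0.14 rad off: white tilts too far and blue too little, against a limit of 0.2. I'll press each one down lightly with shut fingers to settle it.

Run:
```python
from h import *
np.set_printoptions(precision=1,suppress=True)
p,d=cap('top'); W=cloud('top',d)
for nm,y in(('white',114),('blue',-161),('red',-18)):
    m=(abs(W[...,1]-y)<10)&(W[...,0]>560)&(W[...,0]<730)&(W[...,2]>100); P=W[m]
    print(nm,[(x,round(float(np.median(P[abs(P[:,0]-x)<4][:,2])))) for x in range(575,715,8) if (abs(P[:,0]-x)<4).sum()>2])
    Q=W[(abs(W[...,1]-y)<60)&(W[...,0]>560)&(W[...,0]<695)&(W[...,2]>145)]; print('y range',Q[:,1].min(),Q[:,1].max(),'zmax',np.percentile(Q[:,2],98))
go(650,-161,290)
```

```text
white [(591, 182), (599, 186), (607, 195), (615, 202), (623, 211), (631, 221), (639, 216), (647, 211), (655, 203), (663, 198), (671, 190), (679, 184), (687, 175), (695, 169), (703, 161)]
y range 78.56102495435219 145.65437856757242 zmax 221.46650781696445
blue [(591, 196), (599, 201), (607, 205), (615, 212), (623, 217), (631, 220), (639, 227), (647, 222), (655, 210), (663, 195), (671, 185), (679, 174), (687, 161), (695, 149), (703, 134), (711, 134)]
y range -192.88874012951663 -128.5432321445104 zmax 227.83275184232662
red [(583, 185), (591, 188), (599, 194), (607, 202), (615, 207), (623, 216), (631, 219), (639, 216), (647, 205), (655, 197), (663, 188), (671, 178), (679, 169), (687, 162), (695, 150), (703, 130), (711, 133)]
y range -61.3313642819396 3.9789503507318766 zmax 222.3948050457203
dp tool [  31.   205.3 -252.9] len 327.2
```

Call:
play_rows(
  steps=[
    {"dp": [0, 29, -36], "roll": 0, "claw": 1},
    {"dp": [2, 29, -36], "roll": 0, "claw": 1},
    {"dp": [2, 29, -36], "roll": 0, "claw": 1},
    {"dp": [2, 29, -36], "roll": 0, "claw": 1},
    {"dp": [3, 29, -36], "roll": 0, "claw": 1},
    {"dp": [3, 29, -36], "roll": 0, "claw": 1},
    {"dp": [0, 10, -10], "roll": 0, "claw": 1},
    {"dp": [0, 0, 0], "roll": 0, "claw": 1},
  ],
)

```text
clock: 25.15
tcp_pos: [634.2, -143.6, 298.4]
orientation: [2.809, 1.484, -0.349]
ft_force: [-0.4, -0.2, -1.0]
gripper_width: 26.2
```

```bash
python3 -c "
from h import *
st(); go(645,-161,245)"
```

```text
t 25.15 tcp [ 634.2 -143.6  298.4] w 26.2 F [-0.4 -0.2 -1. ]
axes x [ 0.082 -0.03  -0.996] y [-0.017 -0.999  0.028] z [-0.997  0.015 -0.082] q [-0.41  0.25  1.41  0.01  1.4   1.18]
dp tool [54.6 15.6 -6.6] len 57.2
```

Call:
play_rows(
  steps=[
    {"dp": [0, 15.6, -6.6], "roll": 0, "claw": 1},
    {"dp": [25, 0, 0], "roll": 0, "claw": 1},
    {"dp": [22, 0, 0], "roll": 0, "claw": 1},
    {"dp": [5, 0, 0], "roll": 0, "claw": 1},
    {"dp": [0, 0, 0], "roll": 0, "claw": 1},
  ],
)

```text
clock: 25.65
tcp_pos: [644.2, -157.6, 243.6]
orientation: [2.823, 1.489, -0.332]
ft_force: [0.4, 0.5, 0.4]
gripper_width: 0.6
```

```bash
python3 -c "
from h import *
st(); go(645,-161,230)"
```

```text
t 25.65 tcp [ 644.2 -157.6  243.6] w 0.6 F [0.4 0.5 0.4]
axes x [ 0.077 -0.027 -0.997] y [-0.014 -1.     0.026] z [-0.997  0.012 -0.078] q [-0.42  0.32  1.43  0.01  1.31  1.16]
dp tool [13.7  3.1  0.2] len 14.1
```

Call:
play_rows(
  steps=[
    {"dp": [4, 3, 0], "roll": 0, "claw": 1},
    {"dp": [4, 0, 0], "roll": 0, "claw": 1},
    {"dp": [2, 0, 0], "roll": 0, "claw": 1},
    {"dp": [2, 0, 0], "roll": 0, "claw": 1},
    {"dp": [2, 0, 0], "roll": 0, "claw": 1},
    {"dp": [1.5, 0, 0], "roll": 0, "claw": 1},
  ],
)

```text
clock: 26.25
tcp_pos: [646.7, -160.5, 231.7]
orientation: [2.818, 1.483, -0.336]
ft_force: [0.0, -0.3, -0.7]
gripper_width: 0.7
```

Call:
play_rows(
  steps=[
    {"dp": [1.5, 0, 0], "roll": 0, "claw": 1},
    {"dp": [1.5, 0, 0], "roll": 0, "claw": 1},
  ],
)

```text
clock: 26.45
tcp_pos: [647.1, -160.7, 228.8]
orientation: [2.817, 1.483, -0.336]
ft_force: [-0.4, 0.3, 0.9]
gripper_width: 0.4
```

Call:
play_rows(
  steps=[
    {"dp": [1.5, 0, 0.5], "roll": 0, "claw": 1},
    {"dp": [1.5, 0, 0.5], "roll": 0, "claw": 1},
    {"dp": [1.5, 0, 0.3], "roll": 0, "claw": 1},
  ],
)

```text
clock: 26.75
tcp_pos: [647.5, -161.7, 228.3]
orientation: [2.806, 1.477, -0.347]
ft_force: [-3.7, 1.5, 7.5]
gripper_width: 0.4
```

Call:
play_rows(
  steps=[
    {"dp": [1.5, 0, 0.3], "roll": 0, "claw": 1},
    {"dp": [1.5, 0, 0.3], "roll": 0, "claw": 1},
  ],
)

```text
clock: 26.95
tcp_pos: [647.6, -162.3, 228.4]
orientation: [2.797, 1.474, -0.357]
ft_force: [-2.8, 0.6, 6.7]
gripper_width: 0.6
```

Call:
play_rows(
  steps=[
    {"dp": [2.5, 0, 1.5], "roll": 0, "claw": 1},
    {"dp": [2.5, 0, 1.5], "roll": 0, "claw": 1},
    {"dp": [2.5, 0, 1.5], "roll": 0, "claw": 1},
  ],
)

```text
clock: 27.25
tcp_pos: [647.3, -163.1, 228.2]
orientation: [2.803, 1.462, -0.35]
ft_force: [-1.6, 1.8, 10.0]
gripper_width: 0.2
```

Call:
play_rows(
  steps=[
    {"dp": [3, 0, 2.5], "roll": 0, "claw": 1},
    {"dp": [3, 0, 2.5], "roll": 0, "claw": 1},
    {"dp": [3, 0, 2.5], "roll": 0, "claw": 1},
  ],
)

```text
clock: 27.55
tcp_pos: [646.8, -163.9, 228.3]
orientation: [2.82, 1.443, -0.332]
ft_force: [1.3, 1.9, 9.3]
gripper_width: 0.2
```

Call:
play_rows(
  steps=[
    {"dp": [-12, -2, -1.5], "roll": 0, "claw": 1},
    {"dp": [2.5, -1, -22], "roll": 0, "claw": 1},
    {"dp": [0, 0, 0], "roll": 0, "claw": 1},
    {"dp": [12, 0, 1], "roll": 0, "claw": 1},
    {"dp": [10, 0, 1], "roll": 0, "claw": 1},
    {"dp": [0, 0, 0], "roll": 0, "claw": 1},
  ],
)

```text
clock: 28.15
tcp_pos: [669.0, -161.2, 218.9]
orientation: [2.816, 1.443, -0.336]
ft_force: [0.0, -0.2, 0.1]
gripper_width: 0.1
```

```bash
python3 -c "
from h import *
st(); go(667,-162,212)"
```

```text
t 28.15 tcp [ 669.  -161.2  218.9] w 0.1 F [ 0.  -0.2  0.1]
axes x [ 0.12  -0.042 -0.992] y [-0.013 -0.999  0.041] z [-0.993  0.008 -0.121] q [-0.41  0.36  1.43  0.01  1.22  1.17]
dp tool [6.6 0.5 2.8] len 7.2
```

Call:
play_rows(
  steps=[
    {"dp": [5, 0, 0.6], "roll": 0, "claw": 1},
    {"dp": [1.1, 0, 1.7], "roll": 0, "claw": 1},
    {"dp": [1.1, 0, 1.7], "roll": 0, "claw": 1},
    {"dp": [1.1, 0, 1.7], "roll": 0, "claw": 1},
  ],
)

```text
clock: 28.55
tcp_pos: [664.5, -162.1, 209.9]
orientation: [2.817, 1.44, -0.335]
ft_force: [2.6, 0.0, 3.9]
gripper_width: 0.5
```

Call:
play_rows(
  steps=[
    {"dp": [1.1, 0, 1.7], "roll": 0, "claw": 1},
    {"dp": [1.1, 0, 1.7], "roll": 0, "claw": 1},
    {"dp": [1.1, 0, 1.7], "roll": 0, "claw": 1},
  ],
)

```text
clock: 28.85
tcp_pos: [661.7, -162.8, 209.1]
orientation: [2.818, 1.433, -0.335]
ft_force: [4.1, 0.2, 5.1]
gripper_width: 0.3
```

Call:
play_rows(
  steps=[
    {"dp": [1.1, 0, 1.7], "roll": 0, "claw": 1},
    {"dp": [1.1, 0, 1.7], "roll": 0, "claw": 1},
    {"dp": [1.1, 0, 1.7], "roll": 0, "claw": 1},
  ],
)

```text
clock: 29.15
tcp_pos: [659.2, -163.5, 208.3]
orientation: [2.82, 1.425, -0.333]
ft_force: [3.7, -0.2, 5.6]
gripper_width: 0.8
```

Call:
play_rows(
  steps=[
    {"dp": [1.2, 0, 1.7], "roll": 0, "claw": 1},
    {"dp": [1.2, 0, 1.7], "roll": 0, "claw": 1},
    {"dp": [1.2, 0, 1.7], "roll": 0, "claw": 1},
  ],
)

```text
clock: 29.45
tcp_pos: [657.0, -164.0, 207.5]
orientation: [2.823, 1.417, -0.33]
ft_force: [3.5, 0.6, 5.8]
gripper_width: 0.8
```

Call:
play_rows(
  steps=[
    {"dp": [0, 0, -8], "roll": 0, "claw": 1},
    {"dp": [-30, 0, 0], "roll": 0, "claw": 1},
    {"dp": [-40, 0, 0], "roll": 0, "claw": 1},
    {"dp": [0, -30, 35], "roll": 0, "claw": 1},
    {"dp": [0, -30, 35], "roll": 0, "claw": 1},
    {"dp": [0, -30, 35], "roll": 0, "claw": 1},
    {"dp": [0, -30, 35], "roll": 0, "claw": 1},
    {"dp": [0, -30, 35], "roll": 0, "claw": 1},
  ],
)

```text
clock: 30.25
tcp_pos: [475.8, -7.7, 241.3]
orientation: [2.806, 1.438, -0.352]
ft_force: [0.9, 0.1, 0.4]
gripper_width: 0.6
```

```bash
cat > chk.py <<'E'
from h import *
np.set_printoptions(precision=1,suppress=True)
z0=np.array([-.643,.019,.766]); x0=np.array([.766,-.023,.643])
st()
for n in('top','side'):
  p,d=cap(n); W=cloud(n,d)
  for nm,bx,by in(('white',714.8,112.4),('blue',707.4,-163.6),('red',711,-26)):
    y=by+2
    m=(abs(W[...,1]-y)<8)&(W[...,0]>560)&(W[...,0]<730)&(W[...,2]>100); P=W[m]
    L=P[(P[:,0]>bx-63)&(P[:,0]<bx-22)&(P[:,2]>140)]
    wall=np.degrees(np.arctan(-np.polyfit(L[:,0],L[:,2],1)[0])) if len(L)>8 else None
    B=np.array([bx,by,100])-8*x0; D=W-B; t=D@z0; r=np.linalg.norm(D-t[...,None]*z0,axis=-1)
    P=W[(t>132)&(t<156)&(r<24)]
    if len(P)<40: print(nm,n,'few',wall); continue
    for _ in range(4):
        c=P.mean(0); v=np.linalg.svd(P-c)[2]; k=v[2]*np.sign(v[2]@z0); P=P[abs((P-c)@k)<4]
    print(nm,n,'wall',wall,'base elev',np.degrees(np.arcsin(k[2])).round(1),'ang',np.arccos(min(1,k@z0)).round(3),'along',((c-B)@z0).round(1))
E
python3 chk.py
```

```text
t 30.25 tcp [475.8  -7.7 241.3] w 0.6 F [0.9 0.1 0.4]
axes x [ 0.1 -0.  -1. ] y [-0. -1.  0.] z [-1.   0.  -0.1] q [-0.3 -0.1  1.9 -0.   1.2  1.3]
white top wall 42.905274060180325 base elev 41.1 ang 0.153 along 143.9
blue top wall 50.66988000337687 base elev 50.3 ang 0.025 along 144.8
red top wall 48.22757183200813 base elev 51.3 ang 0.03 along 144.7
white side wall None base elev 42.3 ang 0.132 along 141.9
blue side few None
red side few None
```

Blue now sits at 50.5°, fully home. White gets the same treatment, with a push on its wall near the mouth.

Call:
play_rows(
  steps=[
    {"dp": [-35, 0, 0], "roll": 0, "claw": 1},
    {"dp": [-20, -20, -30], "roll": 0, "claw": 1},
    {"dp": [5, -20, -40], "roll": 0, "claw": 1},
    {"dp": [5, -20, -40], "roll": 0, "claw": 1},
    {"dp": [5, -20, -40], "roll": 0, "claw": 1},
    {"dp": [5, -20, -40], "roll": 0, "claw": 1},
    {"dp": [2, -10, -10], "roll": 0, "claw": 1},
    {"dp": [0, 0, 0], "roll": 0, "claw": 1},
  ],
)

```text
clock: 31.15
tcp_pos: [675.9, 106.6, 286.0]
orientation: [2.748, 1.454, -0.408]
ft_force: [-0.7, -0.6, 0.4]
gripper_width: 0.6
```

```bash
python3 -c "
from h import *
st(); go(692,113,200)"
```

```text
t 31.15 tcp [675.9 106.6 286. ] w 0.6 F [-0.7 -0.6  0.4]
axes x [ 0.107 -0.046 -0.993] y [-0.017 -0.999  0.045] z [-0.994  0.013 -0.107] q [ 0.    0.32  1.34 -0.05  1.37  1.6 ]
dp tool [ 86.8 -10.5  -6.7] len 87.7
```

Call:
play_rows(
  steps=[
    {"dp": [0, -10, -7], "roll": 0, "claw": 1},
    {"dp": [28, 0, 0], "roll": 0, "claw": 1},
    {"dp": [28, 0, 0], "roll": 0, "claw": 1},
    {"dp": [22, 0, 0], "roll": 0, "claw": 1},
    {"dp": [0, 0, 0], "roll": 0, "claw": 1},
  ],
)

```text
clock: 31.65
tcp_pos: [691.2, 111.6, 206.8]
orientation: [2.734, 1.456, -0.425]
ft_force: [-0.3, -0.2, -1.1]
gripper_width: 0.3
```

```bash
python3 -c "
from h import *
st(); go(692,113,180)"
```

```text
t 31.65 tcp [691.2 111.6 206.8] w 0.3 F [-0.3 -0.2 -1.1]
axes x [ 0.105 -0.047 -0.993] y [-0.02  -0.999  0.046] z [-0.994  0.015 -0.105] q [ 0.01  0.42  1.38 -0.05  1.24  1.62]
dp tool [26.6 -2.6  2. ] len 26.8
```

Call:
play_rows(
  steps=[
    {"dp": [10, -2, 1], "roll": 0, "claw": 1},
    {"dp": [8, 0, 1], "roll": 0, "claw": 1},
    {"dp": [2, 0, 0.5], "roll": 0, "claw": 1},
    {"dp": [1.5, 0, 0.5], "roll": 0, "claw": 1},
    {"dp": [1.5, 0, 0.5], "roll": 0, "claw": 1},
  ],
)

```text
clock: 32.15
tcp_pos: [691.4, 112.2, 187.1]
orientation: [2.753, 1.45, -0.407]
ft_force: [-0.7, -0.0, 0.9]
gripper_width: 0.2
```

Call:
play_rows(
  steps=[
    {"dp": [1.7, 0, 1.2], "roll": 0, "claw": 1},
    {"dp": [1.7, 0, 1.2], "roll": 0, "claw": 1},
    {"dp": [1.7, 0, 1.2], "roll": 0, "claw": 1},
  ],
)

```text
clock: 32.45
tcp_pos: [689.1, 112.1, 183.0]
orientation: [2.762, 1.448, -0.397]
ft_force: [-0.8, -0.3, 0.3]
gripper_width: -0.1
```

Call:
play_rows(
  steps=[
    {"dp": [1.7, 0, 1.2], "roll": 0, "claw": 1},
    {"dp": [1.7, 0, 1.2], "roll": 0, "claw": 1},
    {"dp": [1.7, 0, 1.2], "roll": 0, "claw": 1},
  ],
)

```text
clock: 32.75
tcp_pos: [687.2, 111.9, 178.7]
orientation: [2.773, 1.444, -0.387]
ft_force: [1.3, -0.3, 7.4]
gripper_width: 0.2
```

Call:
play_rows(
  steps=[
    {"dp": [1.7, 0, 1.2], "roll": 0, "claw": 1},
    {"dp": [1.7, 0, 1.2], "roll": 0, "claw": 1},
    {"dp": [1.7, 0, 1.2], "roll": 0, "claw": 1},
  ],
)

```text
clock: 33.05
tcp_pos: [687.9, 111.7, 177.8]
orientation: [2.804, 1.434, -0.356]
ft_force: [1.5, -0.2, 5.2]
gripper_width: 0.3
```

Call:
play_rows(
  steps=[
    {"dp": [1.7, 0, 1.2], "roll": 0, "claw": 1},
    {"dp": [1.7, 0, 1.2], "roll": 0, "claw": 1},
    {"dp": [1.7, 0, 1.2], "roll": 0, "claw": 1},
  ],
)

```text
clock: 33.35
tcp_pos: [688.6, 111.6, 177.1]
orientation: [2.831, 1.424, -0.329]
ft_force: [1.2, 0.5, 6.1]
gripper_width: 0.6
```

Call:
play_rows(
  steps=[
    {"dp": [2.5, 0, 3], "roll": 0, "claw": 1},
    {"dp": [2.5, 0, 3], "roll": 0, "claw": 1},
    {"dp": [2.5, 0, 3], "roll": 0, "claw": 1},
  ],
)

```text
clock: 33.65
tcp_pos: [688.4, 111.6, 177.2]
orientation: [2.876, 1.403, -0.284]
ft_force: [3.7, 0.7, 7.6]
gripper_width: 0.6
```

Call:
play_rows(
  steps=[
    {"dp": [3, 0, 3.5], "roll": 0, "claw": 1},
    {"dp": [3, 0, 3.5], "roll": 0, "claw": 1},
  ],
)

```text
clock: 33.85
tcp_pos: [688.4, 111.6, 177.2]
orientation: [2.905, 1.387, -0.256]
ft_force: [2.3, 0.6, 10.1]
gripper_width: 0.2
```

Call:
play_rows(
  steps=[
    {"dp": [-10, 0, 0], "roll": 0, "claw": 1},
    {"dp": [-35, 0, -5], "roll": 0, "claw": 1},
    {"dp": [-40, 0, -5], "roll": 0, "claw": 1},
    {"dp": [-30, 0, 0], "roll": 0, "claw": 1},
    {"dp": [0, 10, 40], "roll": 0, "claw": 1},
    {"dp": [0, 10, 40], "roll": 0, "claw": 1},
    {"dp": [0, 10, 40], "roll": 0, "claw": 1},
    {"dp": [0, 10, 40], "roll": 0, "claw": 1},
    {"dp": [0, 10, 40], "roll": 0, "claw": 1},
    {"dp": [0, 10, 40], "roll": 0, "claw": 1},
    {"dp": [0, 0, 0], "roll": 0, "claw": 1},
  ],
)

```text
clock: 34.95
tcp_pos: [425.2, 59.9, 252.7]
orientation: [2.887, 1.401, -0.273]
ft_force: [1.0, -0.1, -0.5]
gripper_width: 0.1
```

```bash
python3 chk.py
```

```text
t 34.95 tcp [425.2  59.9 252.7] w 0.1 F [ 1.  -0.1 -0.5]
axes x [ 0.2 -0.  -1. ] y [-0. -1.  0.] z [-1.   0.  -0.2] q [-0.1 -0.3  2.  -0.   1.2  1.5]
white top wall 47.67651896932766 base elev 48.5 ang 0.034 along 144.6
blue top wall 52.00817054484812 base elev 50.6 ang 0.016 along 144.8
red top wall 49.57619046806023 base elev 47.7 ang 0.044 along 144.6
white side wall None base elev 49.0 ang 0.0 along 142.6
blue side few None
red side few None
```

```bash
python3 -c "
from h import *
print(arm.sign_off())"
```

```text
the job is handed in; nothing more can be done
None
```

Both cups are hanging mouth-down on the free pegs, blue on the right and white on the left, and I handed the job in at about 35 s of the 72 s allowed. Sign-off reports no verdict.

- **How it went:** The arm can't tilt its tool, so I lowered each cup upright over its peg tip and let the peg swing it to the peg's angle. I then pushed it slowly home. Both met a hard stop, with about 19 N (blue) and 17 N (white) along the peg.
- **Correction after release:** Both cups were about 0.14 rad off the peg's line, close to the 0.2 limit. I nudged each one straight with shut fingers, pressing at up to about 10 N.
- **Last checks:**

| Cup | Angle off peg (top camera) | Outer base along peg (home is 144 mm) |
|---|---|---|
| white | 0.03 rad | 144.6 mm |
| blue | 0.02 rad | 144.8 mm |
| red (reference) | 0.04 rad | 144.6 mm |

- **Not fully checked:** In the last check the side camera gave no usable reading of the blue and red cups, so those rest on the top camera alone. It put white's base about 2 mm lower along the peg than the top camera did. I didn't measure the table bystanders again, but no move went near them and I felt no unexpected contact.
- **Failed attempt:** I first tried to tilt the blue cup against the table. It only dragged about 35 mm and stayed upright, with no harm done.

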